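Load the sloping press jig

ROBOT

A 6-joint arm with a two-finger parallel gripper is mounted at the origin on a cart in front of the work surface, level with it; the furniture and walls round the work are solid. World frame = base frame: x ahead of the robot, y to its left, z up, the work surface at z = 0. Lengths are in m, angles in degrees, forces in N, time in s.
With the tool pointing down it reaches from about 0.4 to 0.825 m from the base axis. Payload 7 kg.
Tool frame: the origin (TCP) lies at the very end of the fingers, on their centre line; the grasp point (between the pads) lies 19 mm behind it; z points along the fingers, y is the line along which they close (so a half turn about z gives the same grasp; the last joint's range is limited). The gripper opens to 88 mm and grips with 3 to 60 N. Pads are 19 mm wide; open, the fingers measure 130 mm over their backs; the gripper's body (78 mm by 193 mm) begins 47 mm behind the grasp point.
Start: joints at [90.533, 20.546, 0.682, 0, -70.136, -16.507], TCP at [0.186, 0.649, 0.227] pointing down, gripper open.
Joint ranges: [-176.03, 176.03], [-82.01, 121.73], [-58.28, 71.71], [-173.87, 95.51], [-174.79, -0.11], [-173.66, 173.66]. Speed limits (degrees/s): [136.94, 136.94, 172.46, 180, 180, 180].

INTERFACE

Orientations are given as [roll, pitch, yaw] about the fixed x, y, z axes, in that order (R = Rz(yaw) Ry(pitch) Rx(roll)).
In Python, from plant import get_state, capture, close_job, regions_of gives the robot as it stands.
- The arm moves only by the tool jog_arm, never from a script. Its argument "moves" is a list of rows, each a list of 3 entries, a list of its own where there are three numbers: the shift along the tool's x, y, z in cm, then the turn about the tool's z in degrees, then the finger opening in cm, from 0 to 8.76. A call has 1 to 12 rows; each row shifts and turns the commanded pose from where the row before left it, along the tool's axes as they then stand; what a row does not reach is not made up. A row lasts 1/8 s, in which the tool goes at most 62.5 mm and 10.7 degrees, less where a joint would pass 70% of its speed; a pose out of reach is approached as far as the arm can. A call is refused whole if a number of a shift passes 6.25 or a number of a turn 10.7, either way. A call with a gripper value outside its range is refused whole. The fingers move at their own pace and stop on an object; "newtons" is the grip in N (left out, the last holds). Time passes only in rows, so rows that do not move let the fingers close. It gives the time, the measured TCP pose, the force, the opening and the grip force at its end, in the units of the state.
- get_state(): the state, without advancing time (a new reading comes with each control period).
- capture(name): name is "scene" or "top"; returns a dict with "pixels" (480x640x3 uint8, blue, green, red), "mtx" (3x3 intrinsics, pixels), "k1" (the pictures are not rectified: a ray, as slopes to the right and down, at radius r is drawn at 1 + k1 r^2 times it, then the intrinsics apply), "world_from_camera" (4x4, takes a point from camera to world coordinates). Camera axes: x right, y down, z forward; pixel columns grow to the right and rows downward; lengths in m; the calibration is good to about 2 mm. A picture is of the moment at which its call begins. There is no depth.
- close_job(): hands the job in; it is judged then, once.
Trained networks look in a picture, given as the dict that the camera call returned (one of the last four; its "shot" number tells which), for a name from the list of things; names that differ only in an ending like _2 or _b are one class to them, and where a whole thing is asked for, a point or a joint stands for the part that bears it (a point fixed in the world has none). Each returns a list of dicts, best first, with "confidence" (0 to 1); they miss things now and then, are a little off and sometimes report something else, mostly with a low value. They report only what shows in the picture. A call takes as long as a camera call. They do not tell look-alikes from the thing itself.
- regions_of(picture, thing): "pixels" (480x640 bool, what is visible of it) and "pixel" ([column, row] in pixels, amid what is visible of it).
The state is a dict: "time_s": time; "joints": joint angles; "qd": joint speeds; "joint_torque": joint torques, N m; "tcp_pos": TCP position; "eef_rot": TCP orientation; "contact_force": force on the tool from outside, world axes, zero at the start; "moment": the same for the moment, N m; "gripper_width": finger opening in m; "gripper_force": force on a finger pad.
Only numpy, scipy, OpenCV 4.12 (cv2) and the standard library are available. Lean on these libraries where they do the work, as an engineer would, in place of code of your own. Each camera call takes 0.05 s, during which the arm holds its last target. There are 200 camera calls.

TASK

Swing the keeper of the press jig fully aside, then stack every plywood blank there is, one on top of another, on the jig's sloping bed, each lying flat, square and centred with its lower end against the foot ledge. Then lay the thick steel press plate on the stack: set its lower edge down first, at the ledge, with the far end held clearly raised, and pivot it down until it lies flat against the ledge like the blanks; last, swing the keeper fully back over the plate. Leave the other things on the table where they are.

Things in the scene. Friction and masses are not known exactly. Their poses are not given: they have to be found in the camera images.
- bed: Sloping bed of the fixed jig. Origin: middle of the inner corner of bed face and foot ledge, 38 mm above the table. x runs up the slope (20 degrees), away from the robot, y to the left, z is the bed's upward normal. Face: z = 0, x = 0 to 178 mm, 34 mm wide: fingers pass beside a blank. A seated blank's centre is at x 55, y 0, z 7.5 + 15 k mm on k blanks; the plate's at x 65, z 9 + 15 n.
- ledge_top (a point): Middle of the top edge of the foot ledge (backstop): a wall, stacking face at bed x = 0, 64 mm wide, 8 mm thick, rising 101 mm along the bed's normal. The jig's plywood base is 230 x 110 x 12 mm. Four round-topped guide pins (8 mm diameter, 93 mm tall along the normal) keep the stack from sliding sideways: at bed x = 11 and 101 mm, y = -36 and +36 mm (64 mm clear between them).
- keeper (a joint): Keeper arm's angle about the bed's z through its post (radius 8 mm, at bed x 157, y 0 mm), rad: 0 = shut, arm pointing down the slope over the stack; grows as the knob swings to the right (bed -y), stop at 2.1; fully aside is past 1.3. Starts at 0 to 0.5; stays where left (about 1 N at the knob). Arm 18 mm wide, 100 to 107 mm above the bed face.
- keeper_knob (a point): Middle of the keeper's upright round knob (14 mm diameter, 36 mm tall along the bed's z, from 107 to 143 mm above the bed face; this point is at 125 mm), 75 mm from the keeper's hinge axis.
- keeper_hinge (a point): Point on the keeper's hinge axis (bed x = 157 mm, y = 0) at the height of the knob's middle; the axis is the bed's z.
- blank_1: Plywood blank, 110 (own x) x 52 (own y) x 15 mm (own z), about 60 g, lying flat on the table at the start, long axis within about 25 degrees of ahead; both ends and both faces alike. Origin at its centre. May be absent.
- blank_2: Plywood blank, 110 (own x) x 52 (own y) x 15 mm (own z), about 60 g, lying flat on the table at the start, long axis within about 25 degrees of ahead; both ends and both faces alike. Origin at its centre. May be absent.
- blank_3: Plywood blank, 110 (own x) x 52 (own y) x 15 mm (own z), about 60 g, lying flat on the table at the start, long axis within about 25 degrees of ahead; both ends and both faces alike. Origin at its centre. May be absent.
- blank_4: Plywood blank, 110 (own x) x 52 (own y) x 15 mm (own z), about 60 g, lying flat on the table at the start, long axis within about 25 degrees of ahead; both ends and both faces alike. Origin at its centre. May be absent.
- blank_5: Plywood blank, 110 (own x) x 52 (own y) x 15 mm (own z), about 60 g, lying flat on the table at the start, long axis within about 25 degrees of ahead; both ends and both faces alike. Origin at its centre. May be absent.
- press_plate: Press plate: dark steel slab, 130 (own x) x 52 (own y) x 18 mm (own z), longer and thicker than the blanks, about 0.7 kg, lying flat on the table at the start, long axis within about 25 degrees of ahead; both ends alike. Origin at its centre.
- screwdriver: Bystander: screwdriver, 124 mm long, at the far right. Origin at its underside, as for the other bystanders.
- motor: Bystander: small motor on a wood block, 47 mm long.
- marker_black: Bystander: marker pen, 120 mm long, in front of the jig.
Not all that is in view belongs to the job. Of the things shaped like the press_plate, the steel one is meant.

How it is judged (in metres and radians):
On the way, in this order (a step that is already met when the one before it is completed fails the run):
1. the keeper is swung aside (past 1.3 rad) (value of joint keeper above 1.3 rad), for 0.2 s.
2. every blank lies seated in the stack on the bed, let go (x of blank_1 in the frame of bed between 0.047 and 0.061 m and y of blank_1 in the frame of bed between -0.013 and 0.013 m and z of blank_1 in the frame of bed between 0.004 and 0.075 m and angle between the z axis of each of blank_1, blank_2, blank_3, blank_4, blank_5 and the z axis of bed, either way round below 0.07 rad and angle between the x axis of each of blank_1, blank_2, blank_3, blank_4, blank_5 and the x axis of bed, either way round below 0.15 rad and x of blank_2 in the frame of bed between 0.047 and 0.061 m and y of blank_2 in the frame of bed between -0.013 and 0.013 m and z of blank_2 in the frame of bed between 0.004 and 0.075 m and x of blank_3 in the frame of bed between 0.047 and 0.061 m and y of blank_3 in the frame of bed between -0.013 and 0.013 m and z of blank_3 in the frame of bed between 0.004 and 0.075 m and x of blank_4 in the frame of bed between 0.047 and 0.061 m and y of blank_4 in the frame of bed between -0.013 and 0.013 m and z of blank_4 in the frame of bed between 0.004 and 0.075 m and x of blank_5 in the frame of bed between 0.047 and 0.061 m and y of blank_5 in the frame of bed between -0.013 and 0.013 m and z of blank_5 in the frame of bed between 0.004 and 0.075 m and contact force between the fingers and blank_1 below 0.1 N and contact force between the fingers and blank_2 below 0.1 N and contact force between the fingers and blank_3 below 0.1 N and contact force between the fingers and blank_4 below 0.1 N and contact force between the fingers and blank_5 below 0.1 N), for 0.3 s.
3. the plate's lower edge rests on the stack near the ledge while its far end is still raised by 6 degrees or more ((contact force between press_plate and blank_1 above 0.3 N or contact force between press_plate and blank_2 above 0.3 N or contact force between press_plate and blank_3 above 0.3 N or contact force between press_plate and blank_4 above 0.3 N or contact force between press_plate and blank_5 above 0.3 N) and angle between press_plate's own z axis and vertical between 0.45 and 1.2 rad and x of press_plate in the frame of bed between 0.03 and 0.085 m and y of press_plate in the frame of bed between -0.025 and 0.025 m and contact force between the fingers and press_plate above 0.5 N), for 0.15 s.
4. the plate lies seated flat on the stack, let go (x of press_plate in the frame of bed between 0.057 and 0.071 m and y of press_plate in the frame of bed between -0.013 and 0.013 m and z of press_plate in the frame of bed between 0.004 and 0.095 m and angle between the z axis of press_plate and the z axis of bed, either way round below 0.07 rad and angle between the x axis of press_plate and the x axis of bed, either way round below 0.15 rad and contact force between the fingers and press_plate below 0.1 N), for 0.3 s.
5. the keeper is swung shut (under 0.2 rad) (value of joint keeper below 0.2 rad), for 0.2 s.
At the end, for the whole second after the job is handed in: Every blank present and the press plate lie flat in one stack on the bed, lower ends within 6 mm of the ledge, within 13 mm of the bed's centre line, flat within 4 degrees and square within 8.6 degrees, at rest; keeper shut (under 0.2 rad) (x of blank_1 in the frame of bed between 0.047 and 0.061 m and y of blank_1 in the frame of bed between -0.013 and 0.013 m and z of blank_1 in the frame of bed between 0.004 and 0.075 m and angle between the z axis of each of blank_1, blank_2, blank_3, blank_4, blank_5, press_plate and the z axis of bed, either way round below 0.07 rad and angle between the x axis of each of blank_1, blank_2, blank_3, blank_4, blank_5, press_plate and the x axis of bed, either way round below 0.15 rad and x of blank_2 in the frame of bed between 0.047 and 0.061 m and y of blank_2 in the frame of bed between -0.013 and 0.013 m and z of blank_2 in the frame of bed between 0.004 and 0.075 m and x of blank_3 in the frame of bed between 0.047 and 0.061 m and y of blank_3 in the frame of bed between -0.013 and 0.013 m and z of blank_3 in the frame of bed between 0.004 and 0.075 m and x of blank_4 in the frame of bed between 0.047 and 0.061 m and y of blank_4 in the frame of bed between -0.013 and 0.013 m and z of blank_4 in the frame of bed between 0.004 and 0.075 m and x of blank_5 in the frame of bed between 0.047 and 0.061 m and y of blank_5 in the frame of bed between -0.013 and 0.013 m and z of blank_5 in the frame of bed between 0.004 and 0.075 m and x of press_plate in the frame of bed between 0.057 and 0.071 m and y of press_plate in the frame of bed between -0.013 and 0.013 m and z of press_plate in the frame of bed between 0.004 and 0.095 m and value of joint keeper below 0.2 rad and linear speed of each of blank_1, blank_2, blank_3, blank_4, blank_5, press_plate below 0.02 m/s); the robot touches nothing.
It fails at once if a bystander was moved more than 6 cm (distance of any of screwdriver, motor, marker_black from where it was at the start of the episode above 0.06 m).
Of blank_1, blank_2, blank_3, blank_4, blank_5 only 3 to 5 are there at a start; the rules pass over those that are not, and their reading is None.
At some moment in a run one of blank_1, blank_2, blank_3, blank_4, blank_5, press_plate may be knocked a few centimetres aside while the robot is not near it.
Once in a run the grip may slacken for a moment while it holds something.
It also fails if it takes over 210 s, if anything falls off the work surface, if the arm or the gripper's body presses on something with over 40 N, if the wrist force passes 120 N, or if a joint passes its speed limit or range.

## Working session

There is one attempt and no reset: what is moved stays moved. The work goes in short steps, Python scripts to look and compute and a tool call to move; the robot and the scene stay as the last step left them, time stands still between calls to the robot, and variables do not carry over. Pictures are saved under pics/ and viewed, at most 14 in all, crops included, and the job is handed in when it is done.

Besides the shell and the picture viewer there is one more tool, called after "Request:" as name(argument=value, ...) on one line, values as JSON. jog_arm: Moves the arm, as the interface text tells. Its arguments: {"type":"object","properties":{"moves":{"type":"array"},"newtons":{"type":"number"}},"required":["moves"]}

```bash
mkdir -p pics; ls; python3 - <<'E'
from plant import get_state, capture
import cv2
s=get_state(); print({k:v for k,v in s.items()})
for n in("scene","top"):
    p=capture(n); cv2.imwrite(f"pics/{n}0.png",p["pixels"]); print(n,p["mtx"],p["k1"],p["world_from_camera"],p.keys())
E
```

```text
pics
{'time_s': 0.0, 'joints': array([ 9.05336473e+01,  2.05906363e+01,  6.34604054e-01, -1.94544552e-02,
       -7.01367709e+01, -1.65073316e+01]), 'qd': array([-0.04873831, -0.00164253,  0.12877303,  0.04955873,  0.00978428,
       -0.06466298]), 'joint_torque': array([-2.31169741e-05, -5.82719135e+01,  2.93046659e+01,  6.99694633e+00,
        6.94145914e-03, -1.62413630e-04]), 'tcp_pos': array([0.1856477 , 0.64846161, 0.22564011]), 'eef_rot': array([ 1.79905825e+02, -8.83658118e-03, -1.59803021e+01]), 'contact_force': array([ 0.33788175, -0.61925058,  1.31702636]), 'moment': array([ 0.01391348, -0.00543947,  0.02967574]), 'gripper_force': 0.0, 'gripper_width': 0.08734323489241662}
scene [[437.29706687   0.         320.94390608]
 [  0.         437.29706687 237.36345483]
 [  0.           0.           1.        ]] -0.039941232397236105 [[ 0.45907732 -0.38605416  0.80013136 -0.17695751]
 [-0.88807859 -0.17533625  0.42493954 -0.35069848]
 [-0.02375764 -0.90565964 -0.42333933  0.54747385]
 [ 0.          0.          0.          1.        ]] dict_keys(['pixels', 'mtx', 'k1', 'world_from_camera', 'shot'])
top [[455.9605568    0.         318.55594098]
 [  0.         455.9605568  239.55354286]
 [  0.           0.           1.        ]] 0.014426821175530926 [[-0.01036957 -0.99276509  0.1196242   0.43669895]
 [-0.99990846  0.0113345   0.00738876  0.06596286]
 [-0.00869119 -0.11953664 -0.99279175  1.20066545]
 [ 0.          0.          0.          1.        ]] dict_keys(['pixels', 'mtx', 'k1', 'world_from_camera', 'shot'])
```

View pics/scene0.png

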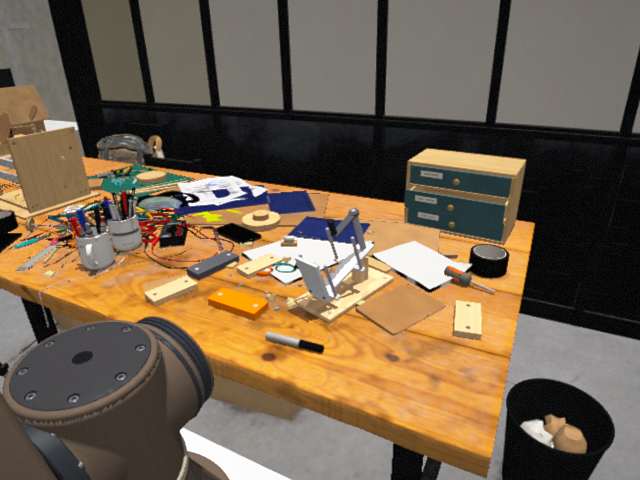

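View pics/top0.png

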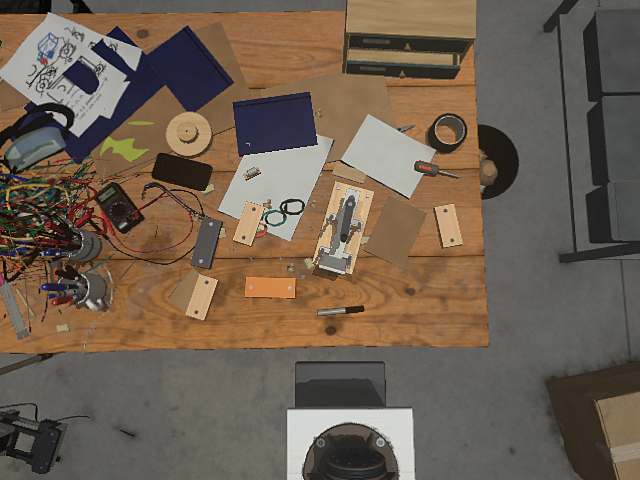

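```bash
cat > h.py <<'E'
import numpy as np, cv2
from scipy.optimize import minimize, least_squares
from scipy.spatial.transform import Rotation as Rot
from plant import get_state, capture, close_job, regions_of
def proj(p,P):
    P=np.atleast_2d(P); T=p["world_from_camera"]; c=(P-T[:3,3])@T[:3,:3]
    s=c[:,:2]/c[:,2:]; s=s*(1+p["k1"]*(s**2).sum(1,keepdims=True))
    return s@p["mtx"][:2,:2].T+p["mtx"][:2,2]
def ray(p,uv):
    q=(np.asarray(uv,float)-p["mtx"][:2,2])/np.diag(p["mtx"])[:2]; s=q.copy()
    for _ in range(10): s=q/(1+p["k1"]*(s@s))
    T=p["world_from_camera"]; return T[:3,3],T[:3,:3]@np.append(s,1)
def onz(p,uv,z):
    o,d=ray(p,uv); return o+d*(z-o[2])/d[2]
def box(L,W,H,x,y,yaw,z0=0):
    c=np.array([[i,j,k] for i in(-.5,.5) for j in(-.5,.5) for k in(0,1)])*[L,W,H]
    return c@Rot.from_euler('z',yaw).as_matrix().T+[x,y,z0]
def fitbox(pics,masks,L,W,H):
    """pose (x,y,yaw) of a box on the table from silhouettes, area-weighted soft IoU at 4x"""
    S=4; mm=[]
    for p,m in zip(pics,masks):
        ys,xs=np.nonzero(m); x0,x1,y0,y1=xs.min()-12,xs.max()+12,ys.min()-12,ys.max()+12
        x0,y0=max(x0,0),max(y0,0)
        c=cv2.resize(m[y0:y1,x0:x1].astype(np.uint8)*255,None,fx=S,fy=S,interpolation=cv2.INTER_LINEAR)>127
        mm.append((x0,y0,c))
    def cost(v):
        t=0
        for p,(x0,y0,c) in zip(pics,mm):
            q=(proj(p,box(L,W,H,v[0]/100,v[1]/100,v[2]/20))-[x0,y0]+.5)*S-.5
            im=np.zeros(c.shape,np.uint8); cv2.fillConvexPoly(im,cv2.convexHull((q*16).astype(np.int32)),1,shift=4)
            t+=1-(im.astype(bool)&c).sum()/max(1,(im.astype(bool)|c).sum())
        return t/len(pics)
    ys,xs=np.nonzero(masks[0]); c=onz(pics[0],[xs.mean(),ys.mean()],H)
    best=None
    for a in np.radians([-20,0,20]):
        r=minimize(cost,[c[0]*100,c[1]*100,a*20],method='Nelder-Mead',options=dict(initial_simplex=np.array([c[0]*100,c[1]*100,a*20])+np.array([[0,0,0],[1,0,0],[0,1,0],[0,0,3]]),xatol=.01,fatol=1e-4))
        if best is None or r.fun<best.fun: best=r
    v=best.x; return v[0]/100,v[1]/100,np.degrees(v[2]/20),best.fun
def base(p,s,th,blank=True):
    out=[]
    for r in regions_of(p,th):
        out.append(r)
    return out
E
python3 - <<'E'
from h import *
t=capture("top"); s=capture("scene")
import pickle; D=dict(t=t,s=s)
for th in("blank_1","press_plate","keeper","bed","screwdriver","motor"):
    for n,p in(("t",t),("s",s)):
        R=regions_of(p,th); D[th,n]=R
        print(th,n,[(round(r["confidence"],2),[int(v) for v in r["pixel"]],int(r["pixels"].sum())) for r in R])
pickle.dump(D,open("d0.pkl","wb"))
for i,r in enumerate(D["blank_1","t"]): print("blank",r["pixel"],np.round(fitbox([t],[r["pixels"]],.11,.052,.015),4))
for i,r in enumerate(D["press_plate","t"]): print("plate",r["pixel"],np.round(fitbox([t],[r["pixels"]],.13,.052,.018),4))
a=cv2.resize(t["pixels"][165:285,295:385],None,fx=6.6,fy=5*6.6/5/1.32*1,interpolation=cv2.INTER_CUBIC)
cv2.imwrite("pics/jig_t.png",cv2.resize(t["pixels"][170:285,295:395],(520,598),interpolation=cv2.INTER_CUBIC))
cv2.imwrite("pics/jig_s.png",cv2.resize(s["pixels"][200:325,275:405],(624,600),interpolation=cv2.INTER_CUBIC))
E
```

```text
blank_1 t [(0.93, [252, 220], 798), (0.91, [446, 227], 893), (0.62, [201, 296], 923)]
blank_1 s [(0.94, [257, 265], 582), (0.92, [468, 321], 954), (0.71, [171, 290], 770), (0.16, [340, 265], 2270)]
press_plate t [(0.67, [270, 288], 1040), (0.59, [205, 239], 1031)]
press_plate s [(0.93, [238, 305], 1151), (0.56, [213, 265], 722)]
keeper t [(0.81, [350, 221], 340)]
keeper s [(0.55, [345, 224], 348)]
bed t [(0.96, [344, 235], 1709)]
bed s []
screwdriver t [(0.66, [427, 170], 254)]
screwdriver s [(0.63, [463, 274], 403)]
motor t [(0.42, [249, 175], 137), (0.16, [200, 295], 890)]
motor s [(0.52, [290, 243], 155)]
blank [252.8, 220.1] [  0.6268   0.2595 -19.1163   0.0885]
blank [446.3, 227.7] [ 0.6138 -0.2651 10.1004  0.0357]
blank [201.7, 296.8] [  0.4346   0.3794 -17.494    0.0366]
plate [270.0, 288.1] [4.57600e-01 2.02000e-01 8.76133e+01 5.10000e-02]
plate [205.6, 239.8] [  0.5767   0.37   -13.8708   0.0551]
```

View pics/jig_t.png

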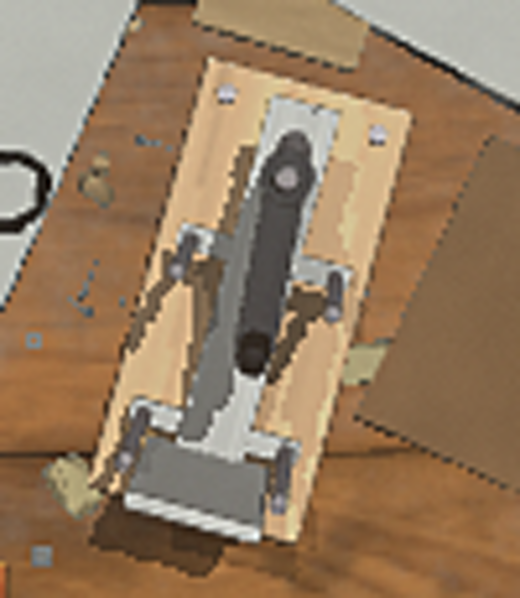

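View pics/jig_s.png

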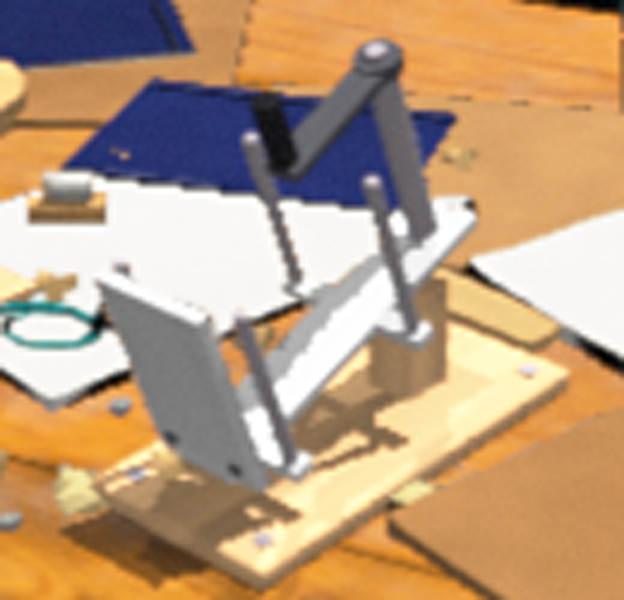

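```bash
cat > fitjig.py <<'E'
from h import *
import pickle
D=pickle.load(open("d0.pkl","rb")); t,s=D["t"],D["s"]
pins=[(.101,.036),(.101,-.036),(.011,-.036),(.011,.036)]
T=np.array([[178,268],[333,311],[280,503],[124,456],[127,490],[263,528]])/5.2+[295,170]
S=np.array([[250,135],[373,179],[243,318],[122,266],[112,270],[213,320]])/4.8+[275,200]
X=np.array([[*q,.093] for q in pins]+[[0,.032,.101],[0,-.032,.101]])
bT=np.array([[210,57],[412,118],[295,543]])/5.2+[295,170]; bS=np.array([[567,375],[262,578]])/4.8+[275,200]
kT=np.array([253,345])/5.2+[295,170]
kS=np.array([268,98])/4.8+[275,200]
def bedR(yaw): return (Rot.from_euler('z',yaw)*Rot.from_euler('y',-20,degrees=True)).as_matrix()
def f(v,full=False):
    R=bedR(v[2]); o=np.array([v[0],v[1],.038]); w=lambda P:np.atleast_2d(P)@R.T+o
    B=np.array([[.23,.055,0],[.23,-.055,0],[0,-.055,0]])+[v[4],0,.012]; B=B@Rot.from_euler('z',v[2]).as_matrix().T+[v[0],v[1],0]
    k=v[3]; K=w([.157-.075*np.cos(k),-.075*np.sin(k),.143])
    r=[proj(t,w(X))-T,proj(s,w(X))-S,.7*(proj(t,B)-bT),.7*(proj(s,B[1:])-bS),proj(t,K)-kT,proj(s,K)-kS]
    return r if full else np.vstack(r).ravel()
if __name__=="__main__":
    r=least_squares(f,[.55,.02,0,0,-.03],loss='soft_l1')
    print(np.round(r.x,4),np.degrees(r.x[2:4]))
    for a in f(r.x,True): print(np.round(a,1).tolist())
    np.save("bed.npy",r.x)
    s_=get_state()
E
python3 fitjig.py
```

```text
[ 0.5327  0.0308 -0.2794  0.0769 -0.0341] [-16.00828853   4.40600813]
[[0.3, 0.2], [0.6, 0.1], [0.6, -0.6], [1.0, 0.3], [0.6, -0.5], [0.8, -0.6]]
[[-0.0, 0.0], [-0.3, -0.1], [-0.5, -1.3], [-0.5, -1.3], [-1.6, -1.0], [-0.2, -1.7]]
[[-0.3, 0.1], [0.5, -0.6], [0.6, 0.8]]
[[0.2, -0.6], [-0.5, -0.3]]
[[0.2, 2.4]]
[[-0.6, 0.2]]
```

```bash
cat >> h.py <<'E'
def bedw(P):
    v=np.load("bed.npy"); R=(Rot.from_euler('z',v[2])*Rot.from_euler('y',-20,degrees=True)).as_matrix()
    return np.atleast_2d(P)@R.T+[v[0],v[1],.038]
def jigw(h,y,z):  # horizontal distance along the jig from bed origin, left offset, height over table
    v=np.load("bed.npy"); c,s=np.cos(v[2]),np.sin(v[2]); return np.array([v[0]+c*h-s*y,v[1]+s*h+c*y,z])
def go(*targets,start=None):
    s=get_state(); p=s["tcp_pos"] if start is None else np.array(start); yaw=s["eef_rot"][2]
    print("at",np.round(p,4),"yaw %.2f w %.4f F %.1f t %.1f"%(yaw,s["gripper_width"],s["gripper_force"],s["time_s"]), np.round(s["contact_force"],1))
    for name,q,ty in targets:
        c,si=np.cos(np.radians(yaw)),np.sin(np.radians(yaw)); d=(np.array(q)-p)*100
        tu=-((ty-yaw+180)%360-180)
        print(name,"shift cm [%.2f, %.2f, %.2f] then turn %.2f"%(c*d[0]+si*d[1],si*d[0]-c*d[1],-d[2],tu),np.round(q,4))
        p=np.array(q); yaw=ty
E
python3 - <<'E'
from h import *
y=-16
k=lambda a,z=.121:bedw([.157-.075*np.cos(a),-.075*np.sin(a),z])[0]
T=[("above",k(.077)+[0,0,.07],y),("knob",k(.077),y)]+[("a%.2f"%a,k(a),y) for a in np.arange(.3,1.81,.25)]
go(*T)
E
```

```text
at [0.1857 0.6489 0.2266] yaw -15.97 w 0.0879 F 0.0 t 0.8 [ 0.7 -0.1 -0.4]
above shift cm [53.96, 50.46, -2.33] then turn 0.03 [0.5656 0.0153 0.2498]
knob shift cm [0.00, -0.00, 7.00] then turn 0.00 [0.5656 0.0153 0.1798]
a0.30 shift cm [0.29, 1.64, -0.11] then turn 0.00 [ 0.5639 -0.0012  0.1809]
a0.55 shift cm [0.72, 1.70, -0.26] then turn 0.00 [ 0.5662 -0.0196  0.1835]
a0.80 shift cm [1.10, 1.46, -0.40] then turn 0.00 [ 0.5727 -0.0367  0.1875]
a1.05 shift cm [1.40, 1.13, -0.51] then turn 0.00 [ 0.5831 -0.0514  0.1926]
a1.30 shift cm [1.62, 0.72, -0.59] then turn 0.00 [ 0.5967 -0.0628  0.1985]
a1.55 shift cm [1.74, 0.27, -0.63] then turn 0.00 [ 0.6127 -0.0702  0.2049]
a1.80 shift cm [1.75, -0.19, -0.64] then turn 0.00 [ 0.63   -0.0731  0.2112]
```

Request:
jog_arm(moves=[[[4.5,4.2,-0.4],0,5],[[4.5,4.2,-0.4],0,5],[[4.5,4.2,-0.4],0,5],[[4.5,4.2,-0.4],0,5],[[4.5,4.2,-0.4],0,5],[[4.5,4.2,-0.4],0,5],[[4.5,4.2,0],0,5],[[4.5,4.2,0],0,5],[[4.5,4.2,0],0,5],[[4.5,4.2,0],0,5],[[4.5,4.2,0],0,5],[[4.4,4.2,0],0,5]], newtons=8)

```text
time_s: 2.3
tcp_pos: [0.5661, 0.0141, 0.2509]
eef_rot: [-180.0, -0.0, -16.0]
contact_force: [1.2, 1.8, 0.3]
gripper_width: 0.0501
gripper_force: 0.0
```

```bash
python3 - <<'E'
from h import *
y=-16
k=lambda a,z=.121:bedw([.157-.075*np.cos(a),-.075*np.sin(a),z])[0]
go(("knob",k(.077),y))
t=capture("top")
cv2.imwrite("pics/k1.png",cv2.resize(t["pixels"][170:290,280:420],(700,600),interpolation=cv2.INTER_CUBIC))
E
```

```text
at [0.5661 0.0141 0.2509] yaw -15.97 w 0.0501 F 0.0 t 2.3 [1.2 1.8 0.3]
knob shift cm [-0.08, -0.10, 7.11] then turn 0.03 [0.5656 0.0153 0.1798]
```

Commanded pose tracks well. Descend, grip the knob, swing it.

Request:
jog_arm(moves=[[[0,-0.1,2.4],0,5],[[0,0,2.4],0,5],[[0,0,2.3],0,5],[[0,0,0],0,0.8],[[0,0,0],0,0.8],[[0,0,0],0,0.8]], newtons=8)

```text
time_s: 3.1
tcp_pos: [0.5662, 0.0173, 0.1808]
eef_rot: [-179.9, -0.1, -16.0]
contact_force: [-0.0, 0.0, -0.1]
gripper_width: 0.0257
gripper_force: 0.0
```

Request:
jog_arm(moves=[[[0,0,0],0,0.8],[[0,0,0],0,0.8],[[0,0,0],0,0.8]])

```text
time_s: 3.48
tcp_pos: [0.5658, 0.0171, 0.1802]
eef_rot: [-180.0, -0.0, -16.0]
contact_force: [-1.6, -0.3, 4.3]
gripper_width: 0.0137
gripper_force: 8.0
```

Request:
jog_arm(moves=[[[0.2,1.6,-0.1],0,0.8],[[0.7,1.7,-0.25],0,0.8],[[1.1,1.45,-0.4],0,0.8],[[1.4,1.15,-0.5],0,0.8],[[1.6,0.7,-0.6],0,0.8],[[1.75,0.3,-0.63],0,0.8],[[1.7,-0.1,-0.6],0,0.8],[[0,0,0],0,0.8],[[0,0,0],0,5],[[0,0,0],0,5],[[0,0,-4],0,5],[[0,0,-4],0,5]])

```text
time_s: 4.97
tcp_pos: [0.6277, -0.0723, 0.2908]
eef_rot: [179.9, 0.1, -16.0]
contact_force: [0.8, 0.3, -0.4]
gripper_width: 0.0467
gripper_force: 0.0
```

```bash
python3 - <<'E'
from h import *
s=get_state();print(s["tcp_pos"])
t=capture("top");q=capture("scene")
k=regions_of(q,"keeper"); print([(r["confidence"],r["pixel"]) for r in k])
a=cv2.resize(q["pixels"][170:330,260:420],(560,560),interpolation=cv2.INTER_CUBIC)
cv2.imwrite("pics/k2.png",a)
for a in(1.2,1.4,1.6,1.8): print(a,proj(q,bedw([.157-.075*np.cos(a),-.075*np.sin(a),.143])))
E
```

```text
[ 0.62773675 -0.07231624  0.2908364 ]
[(0.64, [374.8, 210.5])]
1.2 [[368.89558908 214.4858756 ]]
1.4 [[374.67945981 210.74510988]]
1.6 [[379.36667752 206.55880958]]
1.8 [[382.76566577 202.12871719]]
```

View pics/k2.png

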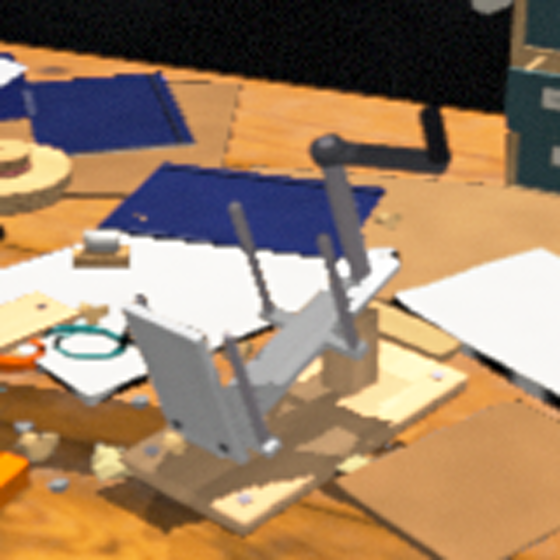

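The keeper is aside: knob top at about (383,202) in the scene picture, i.e. ≈1.8 rad. Now refining the blanks and the plate with both views.

```bash
cat >> h.py <<'E'
def findall(thing,L,W,H,show=True):
    t=capture("top");s=capture("scene"); rt=regions_of(t,thing); rs=regions_of(s,thing); out=[]
    for r in rt:
        f=fitbox([t],[r["pixels"]],L,W,H); uv=proj(s,[f[0],f[1],H/2])[0]
        m=[q for q in rs if np.hypot(*(np.array(q["pixel"])-uv))<10]
        g=fitbox([t,s],[r["pixels"],m[0]["pixels"]],L,W,H) if m else f
        print(thing,round(r["confidence"],2),"px",np.round(r["pixel"]),"top",np.round(f,4),"both" if m else "no scene",np.round(g,4)); out.append(g)
    return out
E
python3 - <<'E'
from h import *
b=findall("blank_1",.11,.052,.015)
findall("press_plate",.13,.052,.018)
t=capture("top");cv2.imwrite("pics/cand.png",cv2.resize(t["pixels"][195:325,175:305],(600,600),interpolation=cv2.INTER_CUBIC))
E
```

```text
blank_1 0.72 px [448. 230.] top [ 0.6112 -0.2662  8.8225  0.2435] both [ 0.6142 -0.2667  9.9764  0.1635]
blank_1 0.71 px [200. 297.] top [  0.4343   0.3798 -17.6421   0.0376] both [  0.4353   0.3794 -18.2318   0.0589]
blank_1 0.71 px [247. 230.] top [ 0.5816  0.2776 15.293   0.562 ] no scene [ 0.5816  0.2776 15.293   0.562 ]
press_plate 0.91 px [207. 240.] top [  0.5751   0.3706 -13.6976   0.0581] both [  0.5757   0.3709 -13.2722   0.0591]
press_plate 0.4 px [248. 290.] top [  0.41     0.2982 -49.6846   0.8899] no scene [  0.41     0.2982 -49.6846   0.8899]
```

View pics/cand.png

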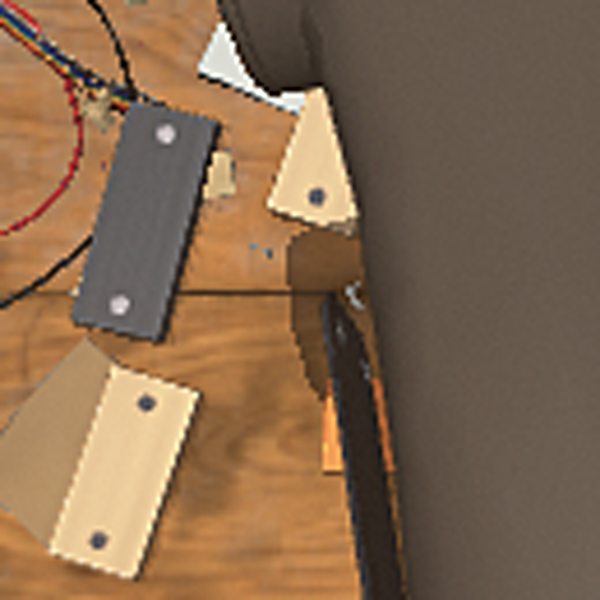

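The dark-grey slab at (207,243) top fits the description (steel). The orange slab at (270,287) is the same shape but not steel, so it is a decoy and I leave it. Three blanks are present: (446,227), (252,220), (201,297). I start with the right one.

```bash
python3 - <<'E'
from h import *; import pickle
D=pickle.load(open("d0.pkl","rb"))
for i,j in((0,0),(1,1),(2,2)): print(np.round(fitbox([D["t"],D["s"]],[D["blank_1","t"][i]["pixels"],D["blank_1","s"][j]["pixels"]],.11,.052,.015),4))
print(np.round(fitbox([D["t"],D["s"]],[D["press_plate","t"][1]["pixels"],D["press_plate","s"][1]["pixels"]],.13,.052,.018),4))
def g(x,y,yaw,o,z): a=np.radians(yaw); return [x+o*np.cos(a),y+o*np.sin(a),z]
go(("above",g(.614,-.266,10,-.034,.15),10),("at",g(.614,-.266,10,-.034,.004),10))
E
```

```text
[  0.6277   0.261  -17.375    0.1162]
[ 0.6151 -0.2659 10.1651  0.0644]
[  0.435    0.379  -17.8958   0.0694]
[  0.5768   0.3698 -13.6699   0.0858]
at [ 0.6279 -0.0717  0.2898] yaw -15.97 w 0.0500 F 0.0 t 5.6 [ 0.2 -0.7  0.7]
above shift cm [0.95, 20.55, 13.98] then turn -25.97 [ 0.5805 -0.2719  0.15  ]
at shift cm [0.00, 0.00, 14.60] then turn 0.00 [ 0.5805 -0.2719  0.004 ]
```

Request:
jog_arm(moves=[[[0.2,5,0],0,8.7],[[0.2,5,0],0,8.7],[[0.2,5,2],0,8.7],[[0.35,5.5,4],0,8.7],[[0,0,4],0,8.7],[[0,0,4],-8.7,8.7],[[0,0,0],-8.7,8.7],[[0,0,0],-8.6,8.7],[[0,0,5],0,8.7],[[0,0,5],0,8.7],[[0,0,0],0,8.7]])

```text
time_s: 6.95
tcp_pos: [0.5786, -0.2663, 0.0498]
eef_rot: [-179.8, 0.4, 10.0]
contact_force: [-0.3, -1.4, 0.7]
gripper_width: 0.0869
gripper_force: 0.0
```

```bash
python3 - <<'E'
from h import *
def g(x,y,yaw,o,z): a=np.radians(yaw); return [x+o*np.cos(a),y+o*np.sin(a),z]
go(("at",g(.614,-.266,10,-.034,.004),10))
s=capture("scene");r=regions_of(s,"blank_1");print([(x["confidence"],x["pixel"]) for x in r])
cv2.imwrite("pics/b1.png",cv2.resize(s["pixels"][260:380,400:540],(700,600),interpolation=cv2.INTER_CUBIC))
E
```

```text
at [ 0.5786 -0.2663  0.0498] yaw 10.00 w 0.0869 F 0.0 t 7.0 [-0.3 -1.4  0.7]
at shift cm [0.09, 0.58, 4.58] then turn -0.00 [ 0.5805 -0.2719  0.004 ]
[(0.73, [467.9, 320.7]), (0.62, [171.1, 291.7])]
```

View pics/b1.png

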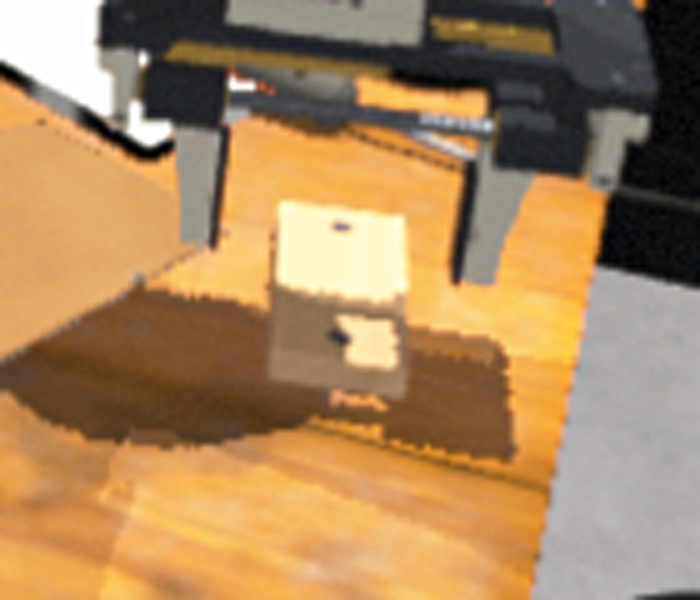

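Request:
jog_arm(moves=[[[0.1,0.6,1.5],0,8.7],[[0,0,1.6],0,8.7],[[0,0,1.4],0,8.7],[[0,0,0],0,4.6],[[0,0,0],0,4.6],[[0,0,0],0,4.6],[[0,0,0],0,4.6],[[0,0,0],0,4.6]], newtons=12)

```text
time_s: 8.05
tcp_pos: [0.5841, -0.2726, 0.0091]
eef_rot: [180.0, -0.0, 10.0]
contact_force: [-0.4, 0.5, 2.1]
gripper_width: 0.0518
gripper_force: 12.0
```

Request:
jog_arm(moves=[[[0,0,0],0,8],[[0,0,0.3],0,8],[[-0.3,0,0.2],0,4.6],[[0,0,0],0,4.6],[[0,0,0],0,4.6],[[0,0,0],0,4.6]], newtons=12)

```text
time_s: 8.8
tcp_pos: [0.5808, -0.2731, 0.0036]
eef_rot: [-180.0, 0.0, 10.0]
contact_force: [0.5, -0.2, -0.6]
gripper_width: 0.052
gripper_force: 12.0
```

```bash
python3 - <<'E'
from h import *
p=get_state()["tcp_pos"]
go(("up",p+[0,0,.28],10),("rot",p+[0,0,.28],-16),("jig",jigw(.017,0,.29),-16),("low",jigw(.017,0,.13),-16))
E
```

```text
at [ 0.5808 -0.2731  0.0036] yaw 10.03 w 0.0520 F 12.0 t 8.8 [ 0.5 -0.2 -0.6]
up shift cm [0.00, 0.00, -28.00] then turn 0.03 [ 0.5808 -0.2731  0.2836]
rot shift cm [0.00, 0.00, -0.00] then turn 26.00 [ 0.5808 -0.2731  0.2836]
jig shift cm [-11.30, -27.89, -0.64] then turn 0.00 [0.5491 0.0261 0.29  ]
low shift cm [0.00, -0.00, 16.00] then turn 0.00 [0.5491 0.0261 0.13  ]
```

Request:
jog_arm(moves=[[[0,0,-2],0,4.6],[[0,0,-4],0,4.6],[[0,0,-5],0,4.6],[[0,0,-5],0,4.6],[[0,0,-5],0,4.6],[[0,0,-5],0,4.6],[[0,0,-2],8.7,4.6],[[0,0,0],8.7,4.6],[[0,0,0],8.6,4.6],[[0,0,0],0,4.6]])

```text
time_s: 10.05
tcp_pos: [0.5807, -0.273, 0.2836]
eef_rot: [-180.0, 0.0, -15.9]
contact_force: [0.9, -0.2, 0.3]
gripper_width: 0.0519
gripper_force: 12.0
```

```bash
python3 - <<'E'
from h import *
go(("jig",jigw(.017,0,.29),-16),("low",jigw(.017,0,.13),-16))
E
```

```text
at [ 0.5807 -0.273   0.2836] yaw -15.92 w 0.0519 F 12.0 t 10.1 [ 0.9 -0.2  0.3]
jig shift cm [-11.24, -27.90, -0.64] then turn 0.08 [0.5491 0.0261 0.29  ]
low shift cm [0.00, -0.00, 16.00] then turn 0.00 [0.5491 0.0261 0.13  ]
```

Request:
jog_arm(moves=[[[-1.4,-3.5,0],0,4.6],[[-1.4,-3.5,0],0,4.6],[[-1.4,-3.5,0],0,4.6],[[-1.4,-3.5,0],0,4.6],[[-1.4,-3.5,0],0,4.6],[[-1.4,-3.5,0],0,4.6],[[-1.4,-3.5,0],0,4.6],[[-1.4,-3.4,0],0,4.6],[[0,0,4],0,4.6],[[0,0,4],0,4.6],[[0,0,2.4],0,4.6],[[0,0,0],0,4.6]])

```text
time_s: 11.55
tcp_pos: [0.5488, 0.0256, 0.1781]
eef_rot: [179.9, 0.2, -15.8]
contact_force: [-0.8, -0.8, -0.7]
gripper_width: 0.0518
gripper_force: 12.0
```

```bash
python3 - <<'E'
from h import *
go(("low",jigw(.017,0,.13),-16))
s=capture("scene");
cv2.imwrite("pics/j1.png",cv2.resize(s["pixels"][140:320,260:440],(600,600),interpolation=cv2.INTER_CUBIC))
E
```

```text
at [0.5488 0.0256 0.1781] yaw -15.80 w 0.0518 F 12.0 t 11.6 [-0.8 -0.8 -0.7]
low shift cm [0.01, -0.05, 4.81] then turn 0.20 [0.5491 0.0261 0.13  ]
```

View pics/j1.png

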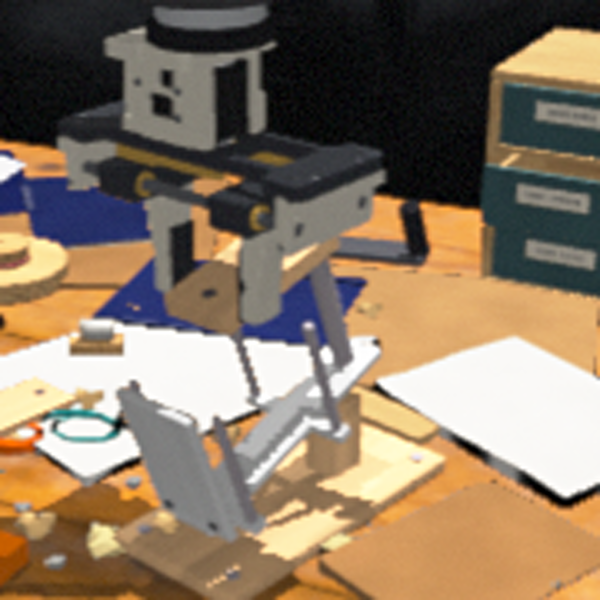

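Request:
jog_arm(moves=[[[0,0,2.5],0,4.6],[[0,0,2.5],0,4.6],[[0,0,2],0,4.6],[[0,0,0.8],0,4.6],[[0,0,0.8],0,4.6],[[0,0,0],0,4.6]])

```text
time_s: 12.35
tcp_pos: [0.5501, 0.0259, 0.0939]
eef_rot: [-180.0, -0.0, -16.0]
contact_force: [0.8, -0.1, -1.0]
gripper_width: 0.0519
gripper_force: 1.2
```

Request:
jog_arm(moves=[[[0,0,0],0,4.6],[[0,0,0],0,4.6],[[0,0,0],0,4.6]])

```text
time_s: 12.72
tcp_pos: [0.5502, 0.026, 0.094]
eef_rot: [-180.0, -0.0, -16.0]
contact_force: [0.8, 0.1, 0.2]
gripper_width: 0.0514
gripper_force: 12.0
```

```bash
python3 - <<'E'
from h import *
go(("low",jigw(.017,0,.076),-16))
s=capture("scene");
cv2.imwrite("pics/j2.png",cv2.resize(s["pixels"][180:310,270:400],(600,600),interpolation=cv2.INTER_CUBIC))
E
```

```text
at [0.5502 0.026  0.094 ] yaw -15.97 w 0.0514 F 12.0 t 12.7 [0.8 0.1 0.2]
low shift cm [-0.11, 0.02, 1.80] then turn 0.03 [0.5491 0.0261 0.076 ]
```

View pics/j2.png

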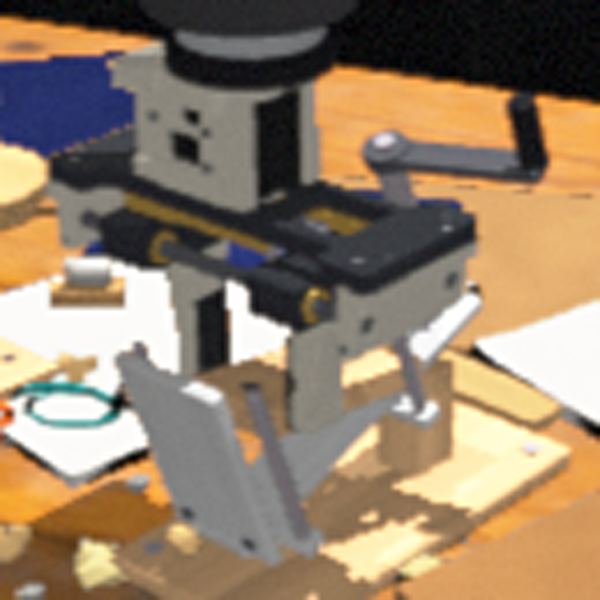

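Request:
jog_arm(moves=[[[-0.25,0,0],0,4.6],[[0,0,0.5],0,4.6],[[0,0,0.5],0,4.6],[[0,0,0],0,4.6]])

```text
time_s: 13.28
tcp_pos: [0.5472, 0.0265, 0.083]
eef_rot: [180.0, 0.0, -16.0]
contact_force: [-0.6, 0.4, -0.4]
gripper_width: 0.0517
gripper_force: 12.0
```

Request:
jog_arm(moves=[[[0.05,0,0.4],0,4.6],[[0,0,0.3],0,4.6],[[0,0,0],0,4.6]])

```text
time_s: 13.65
tcp_pos: [0.548, 0.0264, 0.0764]
eef_rot: [180.0, 0.0, -16.0]
contact_force: [-1.2, 0.1, 1.3]
gripper_width: 0.0515
gripper_force: 12.0
```

Request:
jog_arm(moves=[[[0,0,0.3],0,4.6],[[0,0,0.2],0,4.6],[[0,0,0],0,4.6],[[0,0,0],0,6.6],[[0,0,0],0,6.6],[[0,0,0],0,6.6],[[0,0,0],0,6.6],[[0,0,-2],0,6.6],[[0,0,-5],0,6.6],[[0,0,-6],0,6.6],[[0,0,-6],0,6.6],[[0,0,-4],0,6.6]])

```text
time_s: 15.15
tcp_pos: [0.5484, 0.0265, 0.3051]
eef_rot: [-179.9, -0.2, -16.0]
contact_force: [-0.4, 0.8, -0.8]
gripper_width: 0.0663
gripper_force: 0.0
```

```bash
cat >> h.py <<'E'
def bedbox(n,x,y,z,yaw,L=.11,W=.052,H=.015):
    c=np.array([[i,j,k] for i in(-.5,.5) for j in(-.5,.5) for k in(-.5,.5)])*[L,W,H]@Rot.from_euler('z',yaw,degrees=True).as_matrix().T+[x,y,z]
    return bedw(c)
def overlay(name,P,crop,size,cam="scene",pic=None):
    p=capture(cam) if pic is None else pic; x0,y0,x1,y1=crop; im=cv2.resize(p["pixels"][y0:y1,x0:x1],size,interpolation=cv2.INTER_CUBIC)
    f=np.array([size[0]/(x1-x0),size[1]/(y1-y0)])
    for B in P:
        q=(proj(p,B)-[x0,y0]+.5)*f
        for a in range(8):
            for b in(1,2,4):
                if not a&b: cv2.line(im,tuple(map(int,q[a])),tuple(map(int,q[a|b])),(0,0,255),1,cv2.LINE_AA)
    cv2.imwrite(name,im); return p
E
python3 - <<'E'
from h import *
overlay("pics/j3.png",[bedbox(0,.055,0,.0075,0)],(275,190,395,310),(600,600))
E
```

```text
(no output)
```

View pics/j3.png

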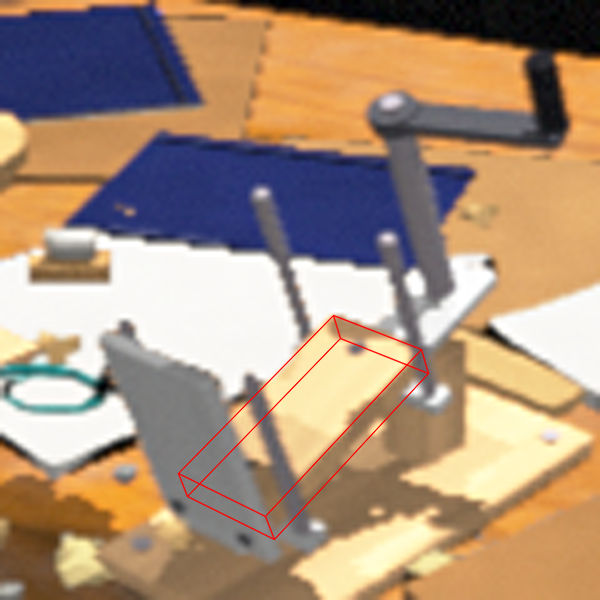

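Blank 1 is seated (far edge at crop (335,318)–(425,352) coincides with the model). Next one.

```bash
python3 - <<'E'
from h import *
findall("blank_1",.11,.052,.015)
def g(x,y,yaw,o,z): a=np.radians(yaw); return [x+o*np.cos(a),y+o*np.sin(a),z]
x,y,w=.435,.379,-18
go(("above",g(x,y,w,-.029,.2),w),("at",g(x,y,w,-.029,.004),w))
E
```

```text
blank_1 0.65 px [339. 257.] top [ 0.5465  0.0282 -1.0391  0.7851] no scene [ 0.5465  0.0282 -1.0391  0.7851]
at [0.5475 0.0265 0.301 ] yaw -15.98 w 0.0655 F 0.0 t 15.4 [-0.2 -0.5 -0.7]
above shift cm [-23.42, -30.89, 10.10] then turn 2.02 [0.4074 0.388  0.2   ]
at shift cm [0.00, -0.00, 19.60] then turn 0.00 [0.4074 0.388  0.004 ]
```

```bash
python3 - <<'E'
from h import *
for i in range(2):
    s=capture("scene"); t=capture("top")
    for n,p in(("s",s),("t",t)):print(n,[(round(r["confidence"],2),np.round(r["pixel"]).tolist(),r["pixels"].sum()) for r in regions_of(p,"blank_1")])
cv2.imwrite("pics/t2.png",t["pixels"])
E
```

```text
s [(0.96, [256.0, 265.0], np.int64(563)), (0.94, [339.0, 268.0], np.int64(736)), (0.81, [171.0, 292.0], np.int64(812))]
t [(0.64, [337.0, 256.0], np.int64(107))]
s [(0.68, [337.0, 272.0], np.int64(750)), (0.58, [173.0, 296.0], np.int64(821)), (0.56, [257.0, 263.0], np.int64(555))]
t [(0.41, [336.0, 253.0], np.int64(138))]
```

View pics/t2.png

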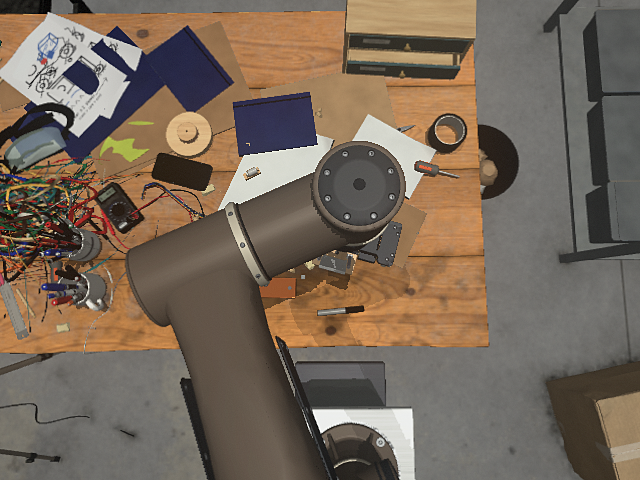

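```bash
python3 - <<'E'
from h import *
s=capture("scene")
for r in regions_of(s,"blank_1"): print(r["pixel"],np.round(fitbox([s],[r["pixels"]],.11,.052,.015),4))
for r in regions_of(s,"press_plate"): print("plate",r["pixel"],np.round(fitbox([s],[r["pixels"]],.13,.052,.018),4))
E
```

```text
[169.7, 293.8] [  0.4339   0.38   -21.6614   0.1153]
[341.0, 269.4] [0.6975 0.0636 3.545  0.2457]
[256.4, 265.0] [  0.6303   0.2624 -12.6615   0.205 ]
plate [240.9, 300.8] [4.58400e-01 2.00400e-01 8.79734e+01 5.60000e-02]
plate [212.6, 264.1] [  0.5766   0.3682 -13.0857   0.0619]
```

Request:
jog_arm(moves=[[[-2.9,-3.8,0],0,8.7],[[-2.9,-3.8,0],0,8.7],[[-2.9,-3.8,0],0,8.7],[[-2.9,-3.9,0],0,8.7],[[-2.9,-3.9,2],0,8.7],[[-2.9,-3.9,2],0,8.7],[[-2.9,-3.9,3],0,8.7],[[-3.1,-3.9,3],2,8.7],[[0,0,5],0,8.7],[[0,0,5],0,8.7],[[0,0,0],0,8.7]])

```text
time_s: 17.32
tcp_pos: [0.4065, 0.3857, 0.0984]
eef_rot: [179.6, 0.1, -18.0]
contact_force: [0.1, -0.2, 1.2]
gripper_width: 0.0867
gripper_force: 0.0
```

```bash
python3 - <<'E'
from h import *
def g(x,y,yaw,o,z): a=np.radians(yaw); return [x+o*np.cos(a),y+o*np.sin(a),z]
x,y,w=.435,.379,-18
go(("at",g(x,y,w,-.029,.004),w))
s=capture("scene")
for r in regions_of(s,"blank_1"): print(r["confidence"],r["pixel"],r["pixels"].sum(),np.round(fitbox([s],[r["pixels"]],.11,.052,.015),4))
E
```

```text
at [0.4065 0.3857 0.0984] yaw -17.98 w 0.0867 F 0.0 t 17.3 [ 0.1 -0.2  1.2]
at shift cm [0.01, -0.25, 9.44] then turn 0.02 [0.4074 0.388  0.004 ]
0.95 [172.4, 291.8] 771 [  0.4383   0.3793 -19.7828   0.0839]
0.82 [256.3, 265.2] 580 [  0.6297   0.262  -14.6402   0.11  ]
0.73 [339.4, 270.1] 729 [0.6975 0.0631 3.6879 0.2413]
```

Unmoved. Descend and grip.

Request:
jog_arm(moves=[[[0,-0.2,3],0,8.7],[[0,0,3],0,8.7],[[0,0,2],0,8.7],[[0,0,1.0],0,8.7],[[0,0,0.4],0,8.7],[[0,0,0],0,4.6],[[0,0,0],0,4.6],[[0,0,0],0,4.6],[[0,0,0],0,4.6],[[0,0,0],0,4.6],[[0,0,0],0,4.6]], newtons=12)

```text
time_s: 18.8
tcp_pos: [0.4086, 0.3898, 0.0078]
eef_rot: [180.0, -0.0, -18.0]
contact_force: [-0.6, -0.6, 4.1]
gripper_width: 0.0519
gripper_force: 11.9
```

Request:
jog_arm(moves=[[[0,0,-2],0,4.6],[[0,0,-5],0,4.6],[[0,0,-5],0,4.6],[[0,0,-5],0,4.6],[[2,3.5,-5],-2,4.6],[[2.6,3.9,-1],0,4.6],[[2.6,3.9,0],0,4.6],[[2.6,3.9,0],0,4.6],[[2.6,3.9,0],0,4.6],[[2.6,3.9,0],0,4.6],[[2.6,3.9,0],0,4.6],[[0,0,0],0,4.6]])

```text
time_s: 20.3
tcp_pos: [0.5025, 0.081, 0.2359]
eef_rot: [180.0, 0.0, -16.2]
contact_force: [-0.6, 1.1, -0.9]
gripper_width: 0.0518
gripper_force: 11.9
```

```bash
python3 - <<'E'
from h import *
go(("jig",jigw(.017,0,.25),-16),("low",jigw(.017,0,.1),-16))
E
```

```text
at [0.5025 0.081  0.2359] yaw -16.19 w 0.0518 F 11.9 t 20.3 [-0.6  1.1 -0.9]
jig shift cm [6.00, 3.98, -1.41] then turn -0.19 [0.5491 0.0261 0.25  ]
low shift cm [0.00, -0.00, 15.00] then turn 0.00 [0.5491 0.0261 0.1   ]
```

Request:
jog_arm(moves=[[[3,2,0],-0.2,4.6],[[3,2,0],0,4.6],[[0,0,4],0,4.6],[[0,0,4],0,4.6],[[0,0,3],0,4.6],[[0,0,0],0,4.6],[[0,0,0],0,4.6]])

```text
time_s: 21.18
tcp_pos: [0.5498, 0.0292, 0.1274]
eef_rot: [-180.0, -0.1, -15.7]
contact_force: [-0.2, 0.0, -0.6]
gripper_width: 0.0521
gripper_force: 12.0
```

```bash
python3 - <<'E'
from h import *
go(("low",jigw(.016,0,.1),-16))
E
```

```text
at [0.5498 0.0292 0.1274] yaw -15.73 w 0.0521 F 12.0 t 21.2 [-0.2  0.  -0.6]
low shift cm [-0.09, 0.32, 2.74] then turn 0.27 [0.5481 0.0264 0.1   ]
```

Request:
jog_arm(moves=[[[-0.1,0.3,0.9],0.3,4.6],[[0,0,0.9],0,4.6],[[0,0,0.6],0,4.6],[[0,0,0],0,4.6]])

```text
time_s: 21.68
tcp_pos: [0.5469, 0.0259, 0.1017]
eef_rot: [180.0, 0.1, -16.1]
contact_force: [0.7, 0.2, -1.1]
gripper_width: 0.0516
gripper_force: 12.0
```

Request:
jog_arm(moves=[[[0,0,0],0,4.6],[[0,0,0.5],0,4.6],[[0,0,0.5],0,4.6],[[0,0,0],0,4.6]], newtons=5)

```text
time_s: 22.18
tcp_pos: [0.5469, 0.0259, 0.0917]
eef_rot: [180.0, 0.0, -16.1]
contact_force: [0.3, 0.1, -0.4]
gripper_width: 0.0517
gripper_force: 5.0
```

Request:
jog_arm(moves=[[[0.1,0,0.5],0,4.6],[[0.05,0,0.5],0,4.6],[[0,0,0.5],0,4.6],[[0,0,0.4],0,4.6],[[0,0,0],0,4.6]])

```text
time_s: 22.8
tcp_pos: [0.5485, 0.0255, 0.0729]
eef_rot: [180.0, 0.0, -16.1]
contact_force: [0.4, -0.8, -0.6]
gripper_width: 0.0516
gripper_force: 5.0
```

Now nudge toward the ledge and release, then lift out.

Request:
jog_arm(moves=[[[-0.15,0,0.1],0,4.6],[[0,0,0],0,4.6],[[0,0,0],0,6.6],[[0,0,0],0,6.6],[[0,0,0],0,6.6],[[0,0,-2],0,6.6],[[0,0,-5],0,6.6],[[0,0,-6],0,6.6],[[0,0,-6],0,6.6]])

```text
time_s: 23.92
tcp_pos: [0.5469, 0.0259, 0.2643]
eef_rot: [180.0, 0.0, -16.1]
contact_force: [1.0, 1.4, -0.5]
gripper_width: 0.066
gripper_force: 0.0
```

```bash
cat >> h.py <<'E'
def fitbed(n,L=.11,H=.015,thing="blank_1",nimg=2):
    """pose of visible stack of n blanks as one block (x,y,top z,yaw) from scene mask; residual"""
    for _ in range(nimg):
        s=capture("scene")
        for r in regions_of(s,thing):
            if np.hypot(*(np.array(r["pixel"])-proj(s,bedw([.055,0,.015*n]))[0]))>25: continue
            m=r["pixels"]; S=4
            x0,y0=260,170; big=cv2.resize(m[y0:330,x0:420].astype(np.uint8)*255,None,fx=S,fy=S,interpolation=cv2.INTER_LINEAR)>127
            ys,xs=np.nonzero(m);print(thing,round(r["confidence"],2),"mask px",m.sum(),"bbox",xs.min(),ys.min(),xs.max(),ys.max())
            return s,m
E
python3 - <<'E'
from h import *
go()
s,m=fitbed(2)
overlay("pics/j4.png",[bedbox(0,.055,0,.0225,0)],(275,190,395,310),(600,600),pic=s)
E
```

```text
at [0.5469 0.0259 0.2643] yaw -16.07 w 0.0660 F 0.0 t 23.9 [ 1.   1.4 -0.5]
blank_1 0.66 mask px 695 bbox 320 248 355 290
```

View pics/j4.png

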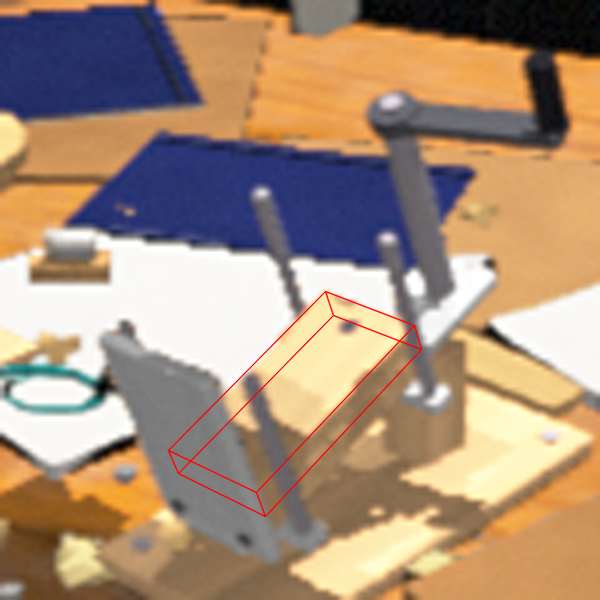

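```bash
python3 - <<'E'
from h import *
def g(x,y,yaw,o,z): a=np.radians(yaw); return [x+o*np.cos(a),y+o*np.sin(a),z]
x,y,w=.628,.261,-17.5
go(("above",g(x,y,w,-.024,.1),w),("at",g(x,y,w,-.024,.004),w))
t=capture("top");s=capture("scene")
for p in(t,s):
  for r in regions_of(p,"blank_1"): print(r["confidence"],r["pixel"],r["pixels"].sum(),np.round(fitbox([p],[r["pixels"]],.11,.052,.015),4))
E
```

```text
at [0.5506 0.0264 0.27  ] yaw -16.03 w 0.0660 F 0.0 t 24.0 [-0.1  0.4 -0.2]
above shift cm [-1.44, -24.75, 17.00] then turn 1.47 [0.6051 0.2682 0.1   ]
at shift cm [0.00, -0.00, 9.60] then turn -0.00 [0.6051 0.2682 0.004 ]
0.52 [249.0, 204.0] 58 [ 0.626   0.2533 21.5121  0.8461]
0.9 [257.1, 263.3] 537 [  0.6285   0.2639 -11.0232   0.1728]
0.78 [335.6, 265.1] 717 [0.7173 0.0751 2.9655 0.2766]
0.72 [342.7, 276.8] 153 [ 0.6777  0.0397 20.1106  0.789 ]
```

Request:
jog_arm(moves=[[[-0.2,-4,-1],1.5,8.7],[[-0.2,-4.2,0],0,8.7],[[-0.2,-4.2,0],0,8.7],[[-0.2,-4.2,4],0,8.7],[[-0.2,-4.2,4.5],0,8.7],[[-0.4,-4,4.5],0,8.7],[[0,0,4],0,8.7],[[0,0,0],0,8.7],[[0,0,0],0,8.7]])

```text
time_s: 25.35
tcp_pos: [0.6083, 0.2667, 0.103]
eef_rot: [180.0, -0.0, -17.6]
contact_force: [0.4, 0.1, 0.2]
gripper_width: 0.0867
gripper_force: 0.0
```

```bash
python3 - <<'E'
from h import *
def g(x,y,yaw,o,z): a=np.radians(yaw); return [x+o*np.cos(a),y+o*np.sin(a),z]
x,y,w=.628,.261,-17.5
go(("at",g(x,y,w,-.024,.004),w))
s=capture("scene")
print([(r["confidence"],r["pixel"],r["pixels"].sum()) for r in regions_of(s,"blank_1")])
E
```

```text
at [0.6083 0.2667 0.103 ] yaw -17.57 w 0.0867 F 0.0 t 25.4 [0.4 0.1 0.2]
at shift cm [-0.35, -0.05, 9.90] then turn -0.07 [0.6051 0.2682 0.004 ]
[(0.93, [257.6, 264.8], np.int64(548)), (0.89, [338.3, 265.1], np.int64(745))]
```

Request:
jog_arm(moves=[[[-0.35,0,3],0,8.7],[[0,0,3],0,8.7],[[0,0,2],0,8.7],[[0,0,1.2],0,8.7],[[0,0,0.7],0,8.7],[[0,0,0],0,4.6],[[0,0,0],0,4.6],[[0,0,0],0,4.6],[[0,0,0],0,4.6],[[0,0,0],0,4.6],[[0,0,0],0,4.6]], newtons=12)

```text
time_s: 26.82
tcp_pos: [0.6045, 0.268, 0.0037]
eef_rot: [-180.0, -0.0, -17.6]
contact_force: [-1.6, -0.9, 4.6]
gripper_width: 0.0525
gripper_force: 11.9
```

Request:
jog_arm(moves=[[[0,0,-2],0,4.6],[[0,0,-5],0,4.6],[[0,0,-5],0,4.6],[[0,0,-5],0,4.6],[[0,0,-5],-1.5,4.6],[[0.2,4,-2],0,4.6],[[0.2,4,0],0,4.6],[[0.2,4,0],0,4.6],[[0.2,4,0],0,4.6],[[0.2,4,0],0,4.6],[[0.2,4,0],0,4.6],[[0,0,0],0,4.6]])

```text
time_s: 28.32
tcp_pos: [0.5487, 0.032, 0.2434]
eef_rot: [-180.0, 0.0, -16.2]
contact_force: [-0.6, 0.8, -0.2]
gripper_width: 0.0524
gripper_force: 11.8
```

```bash
python3 - <<'E'
from h import *
go(("jig",jigw(.0165,0,.24),-16),("low",jigw(.0165,0,.12),-16))
E
```

```text
at [0.5487 0.032  0.2434] yaw -16.22 w 0.0524 F 11.8 t 28.3 [-0.6  0.8 -0.2]
jig shift cm [0.15, 0.55, 0.34] then turn -0.22 [0.5486 0.0262 0.24  ]
low shift cm [0.00, -0.00, 12.00] then turn 0.00 [0.5486 0.0262 0.12  ]
```

Request:
jog_arm(moves=[[[0.15,0.55,3],-0.2,4.6],[[0,0,4],0,4.6],[[0,0,4],0,4.6],[[0,0,1.5],0,4.6],[[0,0,0],0,4.6],[[0,0,0],0,4.6]])

```text
time_s: 29.08
tcp_pos: [0.5506, 0.0288, 0.1198]
eef_rot: [-179.9, -0.1, -15.8]
contact_force: [-0.9, 0.1, 0.4]
gripper_width: 0.0518
gripper_force: 11.8
```

Request:
jog_arm(moves=[[[0,0,0],0,4.6],[[0,0,0.5],0,4.6],[[0,0,0.5],0,4.6],[[0,0,0.5],0,4.6],[[0,0,0.5],0,4.6],[[0,0,0],0,4.6]], newtons=5)

```text
time_s: 29.82
tcp_pos: [0.5492, 0.0282, 0.0978]
eef_rot: [180.0, 0.0, -15.9]
contact_force: [0.6, 0.4, 0.1]
gripper_width: 0.0521
gripper_force: 5.0
```

Request:
jog_arm(moves=[[[0,0.2,0.5],0,4.6],[[0,0,0.5],0,4.6],[[0,0,0.5],0,4.6],[[0,0,0.3],0,4.6],[[0,0,0],0,4.6]])

```text
time_s: 30.45
tcp_pos: [0.5488, 0.0264, 0.0801]
eef_rot: [180.0, 0.0, -15.9]
contact_force: [0.1, 0.1, -0.2]
gripper_width: 0.0519
gripper_force: 5.0
```

Request:
jog_arm(moves=[[[-0.15,0,0.15],0,4.6],[[-0.1,0,0],0,4.6],[[0,0,0],0,6.6],[[0,0,0],0,6.6],[[0,0,0],0,6.6],[[0,0,-2],0,6.6],[[0,0,-5],0,6.6],[[0,0,-6],0,6.6],[[0,0,-5],0,6.6]])

```text
time_s: 31.58
tcp_pos: [0.5465, 0.0271, 0.2612]
eef_rot: [-180.0, -0.1, -15.9]
contact_force: [0.1, 0.1, -0.5]
gripper_width: 0.0662
gripper_force: 0.0
```

```bash
python3 - <<'E'
from h import *
go()
s,m=fitbed(3)
cv2.imwrite("m3.png",m.astype(np.uint8)*255)
overlay("pics/j5.png",[bedbox(0,.055,0,.0375,0)],(275,180,395,300),(600,600),pic=s)
for r in regions_of(s,"press_plate"): print("plate",r["confidence"],r["pixel"],np.round(fitbox([s],[r["pixels"]],.13,.052,.018),4))
E
```

```text
at [0.5465 0.0271 0.2612] yaw -15.87 w 0.0662 F 0.0 t 31.6 [ 0.1  0.1 -0.5]
blank_1 0.9 mask px 784 bbox 318 243 353 285
plate 0.9 [239.7, 301.7] [ 4.58800e-01  2.01000e-01 -9.23311e+01  8.58000e-02]
plate 0.63 [210.3, 264.2] [  0.5777   0.3699 -13.8012   0.0731]
```

View pics/j5.png

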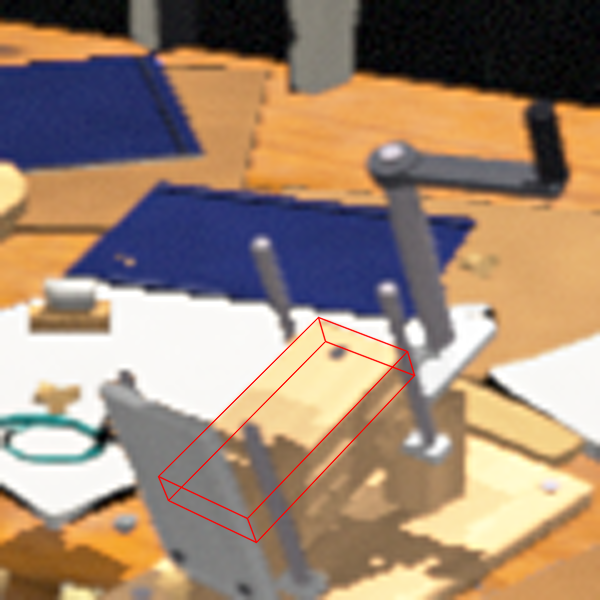

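All three blanks lie seated. Now the steel plate.

```bash
python3 - <<'E'
from h import *
def g(x,y,yaw,o,z): a=np.radians(yaw); return [x+o*np.cos(a),y+o*np.sin(a),z]
x,y,w=.577,.370,-13.6
go(("above",g(x,y,w,.015,.08),w),("at",g(x,y,w,.015,.004),w))
E
```

```text
at [0.5478 0.0275 0.2619] yaw -15.87 w 0.0661 F 0.0 t 31.7 [-0.3 -0.1 -0.6]
above shift cm [-5.06, -33.80, 18.19] then turn -2.27 [0.5916 0.3665 0.08  ]
at shift cm [0.00, -0.00, 7.60] then turn -0.00 [0.5916 0.3665 0.004 ]
```

Request:
jog_arm(moves=[[[-0.6,-4.2,0],0,8.7],[[-0.6,-4.2,0],0,8.7],[[-0.6,-4.2,0],0,8.7],[[-0.6,-4.2,0],0,8.7],[[-0.6,-4.2,0],0,8.7],[[-0.6,-4.2,4],0,8.7],[[-0.7,-4.3,4],0,8.7],[[-0.7,-4.3,4],-2.3,8.7],[[0,0,4],0,8.7],[[0,0,0],0,8.7],[[0,0,0],0,8.7]])

```text
time_s: 33.1
tcp_pos: [0.5914, 0.3658, 0.0998]
eef_rot: [-180.0, -0.0, -13.6]
contact_force: [-0.0, 0.2, 0.7]
gripper_width: 0.0868
gripper_force: 0.0
```

```bash
python3 - <<'E'
from h import *
def g(x,y,yaw,o,z): a=np.radians(yaw); return [x+o*np.cos(a),y+o*np.sin(a),z]
x,y,w=.577,.370,-13.6
go(("at",g(x,y,w,.015,.004),w))
s=capture("scene")
print([(r["confidence"],r["pixel"],r["pixels"].sum(),np.round(fitbox([s],[r["pixels"]],.13,.052,.018),3)) for r in regions_of(s,"press_plate")])
E
```

```text
at [0.5914 0.3658 0.0998] yaw -13.58 w 0.0868 F 0.0 t 33.1 [-0.   0.2  0.7]
at shift cm [-0.00, -0.07, 9.58] then turn 0.02 [0.5916 0.3665 0.004 ]
[(0.87, [214.0, 264.0], np.int64(816), array([  0.579,   0.371, -11.543,   0.046])), (0.76, [240.9, 305.3], np.int64(1152), array([4.5800e-01, 1.9800e-01, 8.6717e+01, 5.2000e-02])), (0.44, [376.9, 211.3], np.int64(412), array([  1.072,   0.135, -71.721,   0.332]))]
```

Request:
jog_arm(moves=[[[0,0,3],0,8.7],[[0,0,3],0,8.7],[[0,0,2],0,8.7],[[0,0,1.0],0,8.7],[[0,0,0.6],0,8.7],[[0,0,0],0,4.6],[[0,0,0],0,4.6],[[0,0,0],0,4.6],[[0,0,0],0,4.6],[[0,0,0],0,4.6],[[0,0,0],0,4.6]], newtons=7)

```text
time_s: 34.58
tcp_pos: [0.5908, 0.3654, 0.0031]
eef_rot: [180.0, 0.0, -13.6]
contact_force: [-1.3, -3.6, 5.0]
gripper_width: 0.0519
gripper_force: 7.0
```

Request:
jog_arm(moves=[[[-0.12,0,-0.7],0,4.6],[[-0.18,0,-0.67],0,4.6],[[-0.23,0,-0.66],0,4.6],[[-0.29,0,-0.65],0,4.6],[[0,0,0],0,4.6]])

```text
time_s: 35.2
tcp_pos: [0.5829, 0.3683, 0.0305]
eef_rot: [-179.9, -0.0, -13.6]
contact_force: [0.6, 0.2, -5.2]
gripper_width: 0.0519
gripper_force: 7.0
```

```bash
cat > tilt.py <<'E'
from h import *
def tiltfit(H=.018,L=.13,W=.052,n=2):
    """fit plate pose (x,y,z centre, yaw=tool yaw, tilt) to the masks of both pictures"""
    st=get_state(); yaw=np.radians(st["eef_rot"][2]); P=[];M=[]
    for c in("scene","top")[:n]:
        p=capture(c); guess=proj(p,st["tcp_pos"])[0]
        r=[r for r in regions_of(p,"press_plate") if np.hypot(*(np.array(r["pixel"])-guess))<30]
        if r: P.append(p);M.append(r[0]["pixels"]);print(c,round(r[0]["confidence"],2),r[0]["pixels"].sum())
    tb=st["tcp_pos"]
    def B(v):
        R=(Rot.from_euler('z',yaw)*Rot.from_euler('y',-v[1],degrees=True)).as_matrix()
        # grip at own x = v[0] (mm), own z 0, 5 mm up from TCP
        c=np.array([[i,j,k] for i in(-.5,.5) for j in(-.5,.5) for k in(-.5,.5)])*[L,W,H]-[v[0]/1000,0,0]
        return c@R.T+tb+[0,0,v[2]/1000]
    def cost(v):
        t=0
        for p,m in zip(P,M):
            im=np.zeros(m.shape,np.uint8); cv2.fillConvexPoly(im,cv2.convexHull((proj(p,B(v))*16).astype(np.int32)),1,shift=4); im=im>0
            t+=1-(im&m).sum()/(im|m).sum()
        return t/len(P)
    best=min((minimize(cost,[15,a,6],method='Nelder-Mead',options=dict(initial_simplex=np.array([[15,a,6],[22,a,6],[15,a+8,6],[15,a,10]]),fatol=1e-3,xatol=.1)) for a in(0,15,30,45,60)),key=lambda r:r.fun)
    print("own x of grip mm, tilt deg, grip above tcp mm",np.round(best.x,1),"cost",round(best.fun,3)); print("lowest",B(best.x).min(0)[2])
    return best.x
if __name__=="__main__": go(); tiltfit()
E
python3 tilt.py
```

```text
at [0.5829 0.3683 0.0305] yaw -13.55 w 0.0519 F 7.0 t 35.2 [ 0.6  0.2 -5.2]
scene 0.77 669
own x of grip mm, tilt deg, grip above tcp mm [17.9 15.6  2.2] cost 0.302
lowest 0.0017230248797767819
```

Request:
jog_arm(moves=[[[-0.35,0,-0.61],0,4.6],[[-0.4,0,-0.58],0,4.6],[[-0.45,0,-0.54],0,4.6],[[-0.49,0,-0.5],0,4.6],[[0,0,0],0,4.6]])

```text
time_s: 36.02
tcp_pos: [0.5662, 0.3722, 0.0527]
eef_rot: [-180.0, -0.0, -13.5]
contact_force: [0.0, 0.4, -4.7]
gripper_width: 0.0519
gripper_force: 7.0
```

```bash
python3 tilt.py
```

```text
at [0.5662 0.3722 0.0527] yaw -13.55 w 0.0519 F 7.0 t 36.0 [ 0.   0.4 -4.7]
scene 0.55 678
top 0.8 383
own x of grip mm, tilt deg, grip above tcp mm [13.1 36.5  1.6] cost 0.498
lowest 0.0006400696285307574
```

Request:
jog_arm(moves=[[[0,0,0],0,4.6],[[0,0,0],0,4.6],[[0,0,-1],0,4.6],[[0,0,-2],0,4.6],[[0,0,-3],0,4.6],[[0,0,-3],0,4.6],[[0,0,-4],0,4.6],[[0,0,-4],0,4.6],[[0,0,-3],2.4,4.6],[[0,0,-1],0,4.6],[[0,0,0],0,4.6]], newtons=60)

```text
time_s: 37.6
tcp_pos: [0.5661, 0.3716, 0.2616]
eef_rot: [-180.0, 0.0, -15.9]
contact_force: [-0.1, 0.0, -7.2]
gripper_width: 0.0515
gripper_force: 60.0
```

```bash
python3 tilt.py; python3 -c "
from h import *
go(('jig',jigw(.040,0,.25),-16))"
```

```text
at [0.5661 0.3716 0.2616] yaw -15.93 w 0.0515 F 60.0 t 37.6 [-0.1  0.  -7.2]
scene 0.8 772
top 0.55 586
own x of grip mm, tilt deg, grip above tcp mm [14.4 35.1  1.8] cost 0.471
lowest 0.210384677842855
at [0.5658 0.3713 0.2599] yaw -15.96 w 0.0512 F 60.0 t 37.8 [-0.4  0.2 -7.8]
jig shift cm [10.18, 33.65, 0.99] then turn 0.04 [0.5712 0.0197 0.25  ]
```

Request:
jog_arm(moves=[[[0.8,2.7,0],0,4.6],[[1.1,3.8,0],0,4.6],[[1.2,3.8,0],0,4.6],[[1.2,3.9,0],0,4.6],[[1.2,3.9,0],0,4.6],[[1.2,3.9,0],0,4.6],[[1.2,3.9,0],0,4.6],[[1.2,3.9,0],0,4.6],[[1.1,3.8,0],0,4.6],[[0,0,1],0,4.6],[[0,0,0],0,4.6]])

```text
time_s: 39.17
tcp_pos: [0.571, 0.0199, 0.2506]
eef_rot: [179.9, 0.1, -16.0]
contact_force: [-0.8, -0.6, -6.9]
gripper_width: 0.0514
gripper_force: 60.0
```

```bash
python3 tilt.py; python3 - <<'E'
from h import *
go(('jig',jigw(.046,0,.16),-16))
s=capture("scene"); cv2.imwrite("pics/p1.png",cv2.resize(s["pixels"][120:300,250:430],(600,600),interpolation=cv2.INTER_CUBIC))
E
```

```text
at [0.571  0.0199 0.2506] yaw -16.04 w 0.0514 F 60.0 t 39.2 [-0.8 -0.6 -6.9]
scene 0.8 1223
top 0.92 569
own x of grip mm, tilt deg, grip above tcp mm [13.  33.1  1.6] cost 0.45
lowest 0.20208086407651246
at [0.5722 0.0213 0.2521] yaw -15.91 w 0.0512 F 60.0 t 39.4 [-0.9 -0.  -6.9]
jig shift cm [0.55, 0.18, 9.21] then turn 0.09 [0.5769 0.0181 0.16  ]
```

View pics/p1.png

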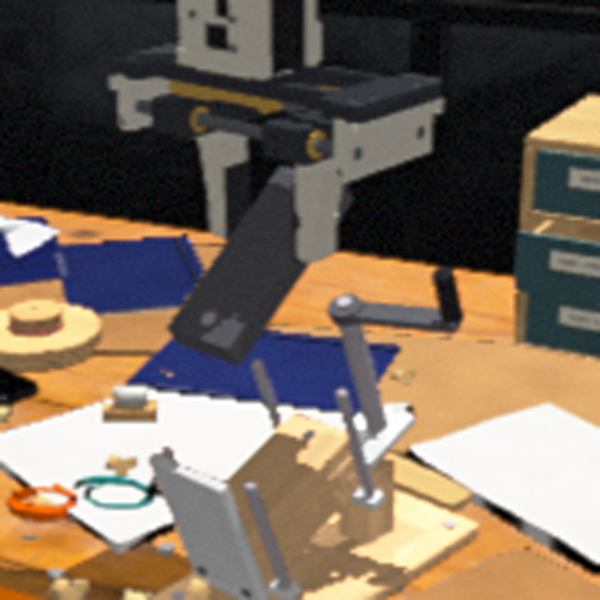

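```bash
python3 - <<'E'
from h import *
s=capture("scene"); p0=get_state()["tcp_pos"]; a=np.radians(-16)
X=np.array([np.cos(a),np.sin(a),0]);N=np.array([-np.sin(a),np.cos(a),0])
def plane(px,y):
    uv=np.array(px)/3.3333+[250,120]-.35; o,d=ray(s,uv); q=o+d*(((p0+N*y-o)@N)/(d@N)); r=q-p0; return np.round([r@X*1000,r[2]*1000],1)
print("low right",plane((238,362),-.026),"low left",plane((172,330),.026))
for t in(34,37,40,43):
    T=np.radians(t); d=80;print(t,np.round([-(d*np.cos(T)-10*np.sin(T)),6-(d*np.sin(T)+10*np.cos(T))],1))
E
```

```text
low right [-58.8 -47.6] low left [-61.3 -40.6]
34 [-60.7 -47. ]
37 [-57.9 -50.1]
40 [-54.9 -53.1]
43 [-51.7 -55.9]
```

Request:
jog_arm(moves=[[[0.2,0.1,2.5],0,4.6],[[0,0,2.5],0,4.6],[[0,0,2.4],0,4.6],[[0,0,1.2],0,4.6],[[0,0,0],0,4.6]], newtons=30)

```text
time_s: 40.1
tcp_pos: [0.5735, 0.0193, 0.1655]
eef_rot: [179.9, 0.1, -15.9]
contact_force: [-0.1, -0.5, -6.8]
gripper_width: 0.0517
gripper_force: 30.0
```

Request:
jog_arm(moves=[[[-0.3,0,0],0,4.6],[[-0.3,0,0],0,4.6],[[-0.3,0,0],0,4.6],[[-0.2,0,0],0,4.6],[[0,0,0],0,4.6]])

```text
time_s: 40.72
tcp_pos: [0.5646, 0.022, 0.1672]
eef_rot: [-180.0, -0.2, -15.9]
contact_force: [3.7, -2.4, -5.4]
gripper_width: 0.0518
gripper_force: 30.0
```

Request:
jog_arm(moves=[[[-0.3,0,0],0,4.6],[[-0.3,0,0],0,4.6],[[-0.3,0,0],0,4.6],[[0,0,0],0,4.6]])

```text
time_s: 41.22
tcp_pos: [0.5614, 0.0237, 0.171]
eef_rot: [-179.9, -0.8, -15.8]
contact_force: [15.0, -11.2, 3.7]
gripper_width: 0.0518
gripper_force: 30.0
```

```bash
python3 tilt.py; python3 -c "
from h import *
go(('jig',jigw(.045,0,.165),-16))"
```

```text
at [0.5614 0.0237 0.171 ] yaw -15.82 w 0.0518 F 30.0 t 41.2 [ 15.  -11.2   3.7]
scene 0.56 1060
top 0.57 294
own x of grip mm, tilt deg, grip above tcp mm [23.4 47.2 10.1] cost 0.557
lowest 0.11012760210277049
at [0.5614 0.0237 0.1709] yaw -15.83 w 0.0517 F 30.0 t 41.4 [ 14.9 -10.9   4.2]
jig shift cm [1.55, 0.11, 0.59] then turn 0.17 [0.576  0.0184 0.165 ]
```

Request:
jog_arm(moves=[[[0,0,0],0,4.6],[[0,0,0],0,4.6],[[0,0,0],0,4.6]], newtons=13)

```text
time_s: 41.8
tcp_pos: [0.5612, 0.0238, 0.171]
eef_rot: [-179.8, -0.8, -15.8]
contact_force: [13.2, -10.1, 4.5]
gripper_width: 0.0519
gripper_force: 13.0
```

Request:
jog_arm(moves=[[[0,0,-0.4],0,4.6],[[0,0,-0.4],0,4.6],[[0,0,0],0,4.6]])

```text
time_s: 42.18
tcp_pos: [0.5567, 0.0245, 0.1759]
eef_rot: [-179.9, -0.3, -15.9]
contact_force: [5.8, -5.0, -1.0]
gripper_width: 0.0519
gripper_force: 13.0
```

Request:
jog_arm(moves=[[[0.6,0,0],0,4.6],[[0.7,0,0],0,4.6],[[0.7,0,0],0,4.6],[[0,0,0],0,4.6]], newtons=40)

```text
time_s: 42.68
tcp_pos: [0.574, 0.019, 0.1733]
eef_rot: [180.0, 0.0, -16.0]
contact_force: [0.0, 0.1, -7.1]
gripper_width: 0.0516
gripper_force: 40.0
```

```bash
cat > tilt2.py <<'E'
from h import *
def hull(p,Q,shape):
    im=np.zeros(shape,np.uint8); cv2.fillConvexPoly(im,cv2.convexHull((proj(p,Q)*16).astype(np.int32)),1,shift=4); return im
def fit(H=.018,L=.13,W=.052,k=3,gx=None):
    st=get_state(); yaw=np.radians(st["eef_rot"][2]); Rz=Rot.from_euler('z',yaw).as_matrix(); tb=st["tcp_pos"]; res=[]
    bx=lambda x0,x1,y0,y1,z0,z1:np.array([[a,b,c] for a in(x0,x1) for b in(y0,y1) for c in(z0,z1)])@Rz.T+tb
    for _ in range(k):
        p=capture("scene"); g=proj(p,tb)[0]
        r=[r for r in regions_of(p,"press_plate") if np.hypot(*(np.array(r["pixel"])-g))<30]
        if not r: continue
        m=r[0]["pixels"]; ex=np.zeros(m.shape,np.uint8)
        for s in(-1,1):
            ex|=hull(p,bx(-.012,.012,min(s*.025,s*.05),max(s*.025,s*.05),-.002,.07),m.shape)
        ex|=hull(p,bx(-.04,.04,-.1,.1,.06,.2),m.shape)
        # pins and ledge also hide it
        for a,b in((.101,.036),(.101,-.036),(.011,-.036),(.011,.036)):
            q=proj(p,bedw([[a,b,0],[a,b,.093]])); cv2.line(ex,tuple(map(int,q[0])),tuple(map(int,q[1])),1,5)
        ex|=hull(p,bedw([[a,b,c] for a in(-.008,0) for b in(-.034,.034) for c in(0,.103)]),m.shape)
        ok=ex==0
        def B(v):
            R=(Rot.from_euler('z',yaw)*Rot.from_euler('y',-v[1],degrees=True)).as_matrix()
            c=np.array([[i,j,k] for i in(-.5,.5) for j in(-.5,.5) for k in(-.5,.5)])*[L,W,H]-[v[0]/1000,0,0]
            return c@R.T+tb+[0,0,v[2]/1000]
        def cost(v):
            im=hull(p,B(v),m.shape)>0
            return 1-(im&m&ok).sum()/max(1,((im|m)&ok).sum())+.0005*(v[2]-6)**2+.0005*(v[0]-15)**2
        b=min((minimize(cost,[15,a,6],method='Nelder-Mead',options=dict(initial_simplex=np.array([[15,a,6],[20,a,6],[15,a+8,6],[15,a,9]]),fatol=1e-3,xatol=.1)) for a in(20,35,50,65)),key=lambda r:r.fun)
        Q=(B(b.x)-tb)@Rz
        print(round(r[0]["confidence"],2),"own x, tilt, up",np.round(b.x,1),"cost",round(b.fun,3),"low near edge rel TCP mm",np.round(Q[0,[0,2]]*1000,1))
if __name__=="__main__": go(("j",jigw(.045,0,.165),-16)); fit()
E
python3 tilt2.py
```

```text
at [0.574  0.019  0.1733] yaw -16.00 w 0.0516 F 40.0 t 42.7 [ 0.   0.1 -7.1]
j shift cm [0.21, 0.00, 0.83] then turn 0.00 [0.576  0.0184 0.165 ]
0.63 own x, tilt, up [15.  48.1  5.4] cost 0.023 low near edge rel TCP mm [-46.8 -60.2]
0.59 own x, tilt, up [13.7 47.4  4.8] cost 0.037 low near edge rel TCP mm [-46.6 -59.3]
0.69 own x, tilt, up [13.3 48.6  5.8] cost 0.053 low near edge rel TCP mm [-45.  -58.8]
```

Request:
jog_arm(moves=[[[-0.2,0,1.0],0,4.6],[[0,0,1.0],0,4.6],[[0,0,0.4],0,4.6],[[0,0,0],0,4.6]])

```text
time_s: 43.48
tcp_pos: [0.5715, 0.0196, 0.1493]
eef_rot: [180.0, 0.0, -16.0]
contact_force: [-0.7, 0.2, -6.6]
gripper_width: 0.0514
gripper_force: 40.0
```

Request:
jog_arm(moves=[[[0,0,0.2],0,4.6],[[0,0,0.2],0,4.6],[[0,0,0.1],0,4.6],[[0,0,0],0,4.6]], newtons=25)

```text
time_s: 43.98
tcp_pos: [0.5717, 0.0197, 0.1449]
eef_rot: [180.0, 0.0, -16.0]
contact_force: [0.5, 0.4, -6.7]
gripper_width: 0.052
gripper_force: 25.0
```

Request:
jog_arm(moves=[[[0,0,0.15],0,4.6],[[0,0,0.15],0,4.6],[[0,0,0.15],0,4.6],[[0,0,0],0,4.6]])

```text
time_s: 44.48
tcp_pos: [0.5723, 0.0199, 0.1409]
eef_rot: [-180.0, -0.1, -16.0]
contact_force: [1.9, -0.1, -0.3]
gripper_width: 0.0519
gripper_force: 25.0
```

Request:
jog_arm(moves=[[[0,0,0.05],0,4.6],[[0,0,0],0,4.6],[[0,0,0],0,4.6]])

```text
time_s: 44.85
tcp_pos: [0.5719, 0.0198, 0.14]
eef_rot: [-180.0, -0.0, -16.0]
contact_force: [1.7, 1.1, 0.8]
gripper_width: 0.0513
gripper_force: 25.0
```

Request:
jog_arm(moves=[[[0,0,0],0,4.6],[[0.1,0,0.3],0,4.6],[[0.15,0,0.3],0,4.6],[[0.1,0,0.3],0,4.6],[[0.1,0,0.3],0,4.6],[[0,0,0],0,4.6]], newtons=9)

```text
time_s: 45.6
tcp_pos: [0.5775, 0.0183, 0.1281]
eef_rot: [-180.0, -0.1, -16.0]
contact_force: [4.8, -1.8, -2.1]
gripper_width: 0.0521
gripper_force: 9.0
```

```bash
python3 tilt2.py
```

```text
at [0.5775 0.0183 0.1281] yaw -15.96 w 0.0521 F 9.0 t 45.6 [ 4.8 -1.8 -2.1]
j shift cm [-0.15, 0.03, -3.69] then turn 0.04 [0.576  0.0184 0.165 ]
0.65 own x, tilt, up [15.  30.9  2.6] cost 0.01 low near edge rel TCP mm [-64.  -46.2]
0.92 own x, tilt, up [15.1 37.4  6.6] cost 0.038 low near edge rel TCP mm [-58.2 -49.2]
0.66 own x, tilt, up [14.8 30.4  2.2] cost 0.026 low near edge rel TCP mm [-64.2 -46. ]
```

Request:
jog_arm(moves=[[[-0.05,0,0.2],0,4.6],[[0,0,0.3],0,4.6],[[0,0,0.3],0,4.6],[[0,0,0.3],0,4.6],[[0,0,0],0,4.6]], newtons=5)

```text
time_s: 46.52
tcp_pos: [0.5764, 0.0184, 0.1169]
eef_rot: [-180.0, -0.1, -16.0]
contact_force: [4.9, -2.8, -3.1]
gripper_width: 0.0523
gripper_force: 5.0
```

```bash
python3 tilt2.py
```

```text
at [0.5764 0.0184 0.1169] yaw -15.97 w 0.0523 F 5.0 t 46.5 [ 4.9 -2.8 -3.1]
j shift cm [-0.04, 0.01, -4.81] then turn 0.03 [0.576  0.0184 0.165 ]
0.6 own x, tilt, up [14.3 29.2  5. ] cost 0.061 low near edge rel TCP mm [-64.8 -41.6]
0.91 own x, tilt, up [15.  25.9  2.2] cost 0.036 low near edge rel TCP mm [-68.  -40.8]
0.95 own x, tilt, up [15.8 25.3  2.3] cost 0.082 low near edge rel TCP mm [-69.3 -40.4]
```

Request:
jog_arm(moves=[[[-0.05,0,0.3],0,4.6],[[0,0,0.3],0,4.6],[[0,0,0.2],0,4.6],[[0,0,0],0,4.6]], newtons=4)

```text
time_s: 47.32
tcp_pos: [0.5749, 0.0188, 0.109]
eef_rot: [-180.0, 0.0, -16.0]
contact_force: [1.5, 0.0, 3.6]
gripper_width: 0.0521
gripper_force: 4.0
```

```bash
python3 tilt2.py
```

```text
at [0.5749 0.0188 0.109 ] yaw -15.97 w 0.0521 F 4.0 t 47.3 [1.5 0.  3.6]
j shift cm [0.11, 0.01, -5.60] then turn 0.03 [0.576  0.0184 0.165 ]
0.86 own x, tilt, up [15. 20.  6.] cost 0.067 low near edge rel TCP mm [-72.1 -29.8]
0.72 own x, tilt, up [15.  23.8  6.2] cost 0.015 low near edge rel TCP mm [-69.6 -34.4]
0.76 own x, tilt, up [15. 20.  6.] cost 0.011 low near edge rel TCP mm [-72.1 -29.8]
```

Request:
jog_arm(moves=[[[-0.14,0,0.05],0,4.6],[[-0.14,0,0.05],0,4.6],[[-0.14,0,0.05],0,4.6],[[0,0,0],0,4.6]], newtons=14)

```text
time_s: 48.12
tcp_pos: [0.5748, 0.019, 0.109]
eef_rot: [-180.0, -0.4, -15.9]
contact_force: [12.7, -10.4, 1.9]
gripper_width: 0.0518
gripper_force: 14.0
```

Request:
jog_arm(moves=[[[0.25,0,0],0,4.6],[[0,0,0],0,6.4],[[0,0,0],0,6.4],[[0,0,0],0,6.4],[[0,0,-2],0,6.4],[[0,0,-4],0,6.4],[[0,0,-5],0,6.4],[[0,0,-4],0,6.4],[[0,0,0],0,6.4]])

```text
time_s: 49.25
tcp_pos: [0.5751, 0.0196, 0.261]
eef_rot: [-179.8, -0.3, -15.9]
contact_force: [0.0, 1.8, -0.6]
gripper_width: 0.0637
gripper_force: 0.0
```

```bash
cat > chk.py <<'E'
from tilt2 import *
def plate(k=3):
    for _ in range(k):
        p=capture("scene")
        r=[r for r in regions_of(p,"press_plate") if np.hypot(*(np.array(r["pixel"])-proj(p,bedw([.065,0,.054]))[0]))<20]
        if not r: print("missed");continue
        m=r[0]["pixels"]; ex=np.zeros(m.shape,np.uint8)
        for a,b in((.101,.036),(.101,-.036),(.011,-.036),(.011,.036)):
            q=proj(p,bedw([[a,b,0],[a,b,.093]])); cv2.line(ex,tuple(map(int,q[0])),tuple(map(int,q[1])),1,5)
        ex|=hull(p,bedw([[a,b,c] for a in(-.008,0) for b in(-.034,.034) for c in(0,.103)]),m.shape)
        ok=ex==0
        def B(v):
            R=(Rot.from_euler('z',v[2],degrees=True)*Rot.from_euler('y',-v[3],degrees=True)).as_matrix()
            c=np.array([[i,j,k] for i in(-.5,.5) for j in(-.5,.5) for k in(-.5,.5)])*[.13,.052,.018]@R.T
            return bedw(c+[v[0]/1000,v[1]/1000,v[4]/1000])
        def cost(v):
            im=hull(p,B(v),m.shape)>0
            return 1-(im&m&ok).sum()/max(1,((im|m)&ok).sum())
        s0=np.array([65,0,0,0,54.]); b=minimize(cost,s0,method='Nelder-Mead',options=dict(initial_simplex=np.vstack([s0]+[s0+d for d in np.diag([5,4,4,4,4.])]),fatol=1e-3,xatol=.1))
        print(round(r[0]["confidence"],2),m.sum(),"nominal cost",round(cost(s0),3),"x,y,yaw,tilt,z",np.round(b.x,1),round(b.fun,3))
plate(); go()
k=lambda a,z=.123:bedw([.157-.075*np.cos(a),-.075*np.sin(a),z])[0]
go(("above",k(1.75)+[0,0,.07],-16),("at",k(1.75),-16))
E
python3 chk.py
```

```text
0.73 890 nominal cost 0.163 x,y,yaw,tilt,z [63.5  4.6  0.9 -0.4 51.9] 0.107
0.97 924 nominal cost 0.138 x,y,yaw,tilt,z [60.3  2.7  0.5 -1.9 55. ] 0.089
0.79 920 nominal cost 0.125 x,y,yaw,tilt,z [62.4  1.8  1.5 -0.8 55.5] 0.088
at [0.5729 0.0191 0.2561] yaw -15.97 w 0.0641 F 0.0 t 49.5 [-0.4 -0.6  0.6]
at [0.5729 0.0191 0.2561] yaw -15.97 w 0.0641 F 0.0 t 49.5 [-0.4 -0.6  0.6]
above shift cm [7.61, 7.37, -2.57] then turn 0.03 [ 0.6258 -0.0727  0.2819]
at shift cm [0.00, -0.00, 7.00] then turn 0.00 [ 0.6258 -0.0727  0.2119]
```

Request:
jog_arm(moves=[[[0,0,-2.6],0,5],[[2.5,2.4,0],0,5],[[2.6,2.5,0],0,5],[[2.5,2.5,0],0,5],[[0,0,0],0,5],[[0,0,3.5],0,5],[[0,0,3.5],0,5],[[0,0,0],0,5]], newtons=8)

```text
time_s: 50.55
tcp_pos: [0.624, -0.0725, 0.2102]
eef_rot: [179.9, 0.3, -16.0]
contact_force: [-0.3, 0.2, 1.0]
gripper_width: 0.0503
gripper_force: 0.0
```

Request:
jog_arm(moves=[[[0,0,0],0,0.8],[[0,0,0],0,0.8],[[0,0,0],0,0.8],[[0,0,0],0,0.8],[[0,0,0],0,0.8],[[0,0,0],0,0.8]])

```text
time_s: 51.3
tcp_pos: [0.6267, -0.0712, 0.2139]
eef_rot: [-179.9, -0.0, -15.9]
contact_force: [-1.6, 7.3, 2.1]
gripper_width: 0.0136
gripper_force: 8.0
```

```bash
python3 - <<'E'
from h import *
k=lambda a,z=.122:bedw([.157-.075*np.cos(a),-.075*np.sin(a),z])[0]
go(*[("a%.2f"%a,k(a),-16) for a in (1.75,1.5,1.25,1.0,.75,.5,.25,0,-.05)])
E
```

```text
at [ 0.6267 -0.0712  0.2139] yaw -15.94 w 0.0136 F 8.0 t 51.3 [-1.6  7.3  2.1]
a1.75 shift cm [-0.00, 0.16, 0.30] then turn 0.06 [ 0.6262 -0.0728  0.2109]
a1.50 shift cm [-1.75, 0.10, 0.64] then turn 0.00 [ 0.609  -0.0689  0.2045]
a1.25 shift cm [-1.72, -0.36, 0.63] then turn 0.00 [ 0.5934 -0.0607  0.1983]
a1.00 shift cm [-1.59, -0.81, 0.58] then turn 0.00 [ 0.5804 -0.0486  0.1925]
a0.75 shift cm [-1.35, -1.20, 0.49] then turn 0.00 [ 0.5708 -0.0333  0.1876]
a0.50 shift cm [-1.03, -1.52, 0.37] then turn 0.00 [ 0.5651 -0.0159  0.1838]
a0.25 shift cm [-0.64, -1.74, 0.23] then turn 0.00 [0.5637 0.0026 0.1815]
a0.00 shift cm [-0.22, -1.86, 0.08] then turn 0.00 [0.5667 0.021  0.1807]
a-0.05 shift cm [0.01, -0.37, -0.00] then turn 0.00 [0.5678 0.0246 0.1807]
```

Request:
jog_arm(moves=[[[-1.75,0.1,0.64],0,0.8],[[-1.72,-0.36,0.63],0,0.8],[[-1.6,-0.8,0.58],0,0.8],[[-1.35,-1.2,0.5],0,0.8],[[-1.03,-1.52,0.37],0,0.8],[[-0.64,-1.74,0.23],0,0.8],[[-0.2,-1.86,0.08],0,0.8],[[0,-0.3,0],0,0.8],[[0,0,0],0,0.8]])

```text
time_s: 52.42
tcp_pos: [0.5634, 0.0232, 0.1812]
eef_rot: [179.8, 0.5, -16.0]
contact_force: [-10.1, 0.7, -1.3]
gripper_width: 0.0134
gripper_force: 8.0
```

```bash
python3 - <<'E'
from h import *
go(("a0",bedw([.082,0,.122])[0],-16))
E
```

```text
at [0.5634 0.0232 0.1812] yaw -16.01 w 0.0134 F 8.0 t 52.4 [-10.1   0.7  -1.3]
a0 shift cm [0.38, 0.12, 0.05] then turn -0.01 [0.5667 0.021  0.1807]
```

Request:
jog_arm(moves=[[[0.2,0.1,0],0,0.8],[[0,0,0],0,5],[[0,0,0],0,5],[[0,0,0],0,5],[[0,0,-3],0,5],[[0,0,-5],0,5],[[0,0,-5],0,5],[[-1,-5,-3],0,5],[[-1,-5,0],0,5],[[-1,-5,0],0,5],[[0,0,0],0,5]])

```text
time_s: 53.8
tcp_pos: [0.5818, 0.1778, 0.3424]
eef_rot: [180.0, 0.0, -15.8]
contact_force: [-0.7, -0.1, -0.6]
gripper_width: 0.0499
gripper_force: 0.0
```

```bash
python3 - <<'E'
from h import *
go()
for n in("scene","top"):
    s=capture(n); R=regions_of(s,"keeper"); print(n,[(round(r["confidence"],2),r["pixel"]) for r in R])
    if not R: continue
    m=R[0]["pixels"]
    for a in(-.05,.05,.15,.3,1.8):
        L=np.linspace(0,1,30)[:,None]; arm=bedw(np.hstack([.157-.075*L*np.cos(a),-.075*L*np.sin(a),.107+0*L])); q=proj(s,arm).round().astype(int)
        kn=proj(s,bedw([[.157-.075*np.cos(a),-.075*np.sin(a),z] for z in(.112,.125,.138)])).round().astype(int)
        print(a,m[q[:,1],q[:,0]].mean(),m[kn[:,1],kn[:,0]].mean())
E
python3 - <<'E'
import sys; sys.path.insert(0,".")
E
sed -i '/^k=lambda/,$d' chk.py; python3 chk.py
```

```text
at [0.5818 0.1778 0.3424] yaw -15.80 w 0.0499 F 0.0 t 53.8 [-0.7 -0.1 -0.6]
scene [(0.86, [344.6, 220.4])]
-0.05 1.0 1.0
0.05 1.0 1.0
0.15 0.9333333333333333 0.6666666666666666
0.3 0.5666666666666667 0.6666666666666666
1.8 0.16666666666666666 0.0
top [(0.71, [348.7, 219.4])]
-0.05 1.0 1.0
0.05 1.0 1.0
0.15 0.8 0.0
0.3 0.4 0.0
1.8 0.13333333333333333 0.0
0.85 914 nominal cost 0.13 x,y,yaw,tilt,z [60.   2.6 -0.  -1.3 55.3] 0.079
0.75 949 nominal cost 0.116 x,y,yaw,tilt,z [63.6  4.3 -1.  -1.7 52.6] 0.075
0.68 1064 nominal cost 0.091 x,y,yaw,tilt,z [63.5  1.6  1.4 -1.3 55.6] 0.031
at [0.5818 0.1741 0.3434] yaw -16.02 w 0.0499 F 0.0 t 54.3 [ 0.  -0.5  1. ]
```

Keeper shut (≈0 rad) and the plate seated. Handing in.

```bash
python3 -c "
from plant import close_job
print(close_job())"
```

```text
the job is handed in; nothing more can be done
None
```

I stacked all three blanks, pivoted the steel plate down onto them against the ledge, shut the keeper and handed the job in. The last camera fits put the keeper at about 0 rad and the plate seated. No verdict came back.

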